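Mount a supply board in the sprung holder and spray it

ROBOT

A 7-joint arm with a two-finger parallel gripper is mounted at the origin on a cart in front of the work surface, level with it; the furniture and walls round the work are solid. World frame = base frame: x ahead of the robot, y to its left, z up, the work surface at z = 0. Lengths are in m, angles in rad, forces in N, time in s.
With the tool pointing down it reaches from about 0.4 to 0.9 m from the base axis. Payload 5.5 kg.
Tool frame: the origin (TCP) lies at the very end of the fingers, on their centre line; the grasp point (between the pads) lies 19 mm behind it (manip.hold_point_z is the distance from the TCP to the grasp point, in m); z points along the fingers, y is the direction in which the jaws open and shut (so a half turn about z gives the same grasp; the last joint's range is limited). The gripper opens to 85 mm and grips with 20 to 120 N. Pads are 22 mm wide; open, the fingers measure 114 mm over their backs; the gripper's body (76 mm by 85 mm) begins 54 mm behind the grasp point. The pads swing forward as they close: fully open they stand 13 mm farther back than shut.
Start: joints at [1.603, 0.501, -0.427, 1.55, 0.221, 1.138, -0.21], TCP at [0.149, -0.633, 0.231] pointing down, gripper open.
Joint ranges: [-2.88, 2.88], [-0.31, 2.03], [-1.54, 1.56], [0.2, 2.42], [-1.41, 4.55], [0.19, 2.02], [-2.57, 2.57]. Speed limits (rad/s): [2.57, 2.57, 3.14, 3.14, 3.14, 3.14, 3.14].

INTERFACE

Orientations are given as a unit quaternion [x, y, z, w].
In Python, from bench import sensors, viewer, manip gives the robot as it stands.
- The arm moves only by the tool jog_arm, never from a script. Its argument "moves" is a list of rows, each a list of 2 entries, a list of its own where there are three numbers: the shift along the world's x, y, z in m, then the turn, a rotation vector about the world's x, y, z in rad. A call has 1 to 5 rows; each row shifts and turns the pose as measured when the row begins; what a row does not reach is not made up. A row lasts 1/8 s, in which the tool goes at most 62.5 mm and 10.7 degrees, less where a joint would pass 70% of its speed; a pose out of reach is approached as far as the arm can. A call is refused whole if a number of a shift passes 0.0625 or a number of a turn 0.188, either way. A call with a gripper value outside its range is refused whole. "grip" is the opening, from -1 (shut) to 1 (fully open), set as the call begins (left out, the last holds). The fingers move at their own pace and stop on an object; "grip_force" is the grip in N (left out, the last holds). Time passes only in rows, so rows that do not move let the fingers close. It gives the time, the measured TCP pose, the force and the opening at its end, in the units of the state.
- sensors.read_state(): the state, without advancing time (a new reading comes with each control period).
- viewer.read_camera(name): name is "scene" or "top" or "wrist"; returns the picture (384x512x3 uint8, red, green, blue); there is no depth.
- viewer.camera_info(name): a dict with "fx", "fy", "cx", "cy" (pixels), "dist" ([k1, k2, p1, p2, k3] as OpenCV has them; the pictures are not rectified), "extrinsics" (4x4, takes a point from camera to world coordinates). Camera axes: x right, y down, z forward; pixel columns grow to the right and rows downward; lengths in m; the calibration is good to about 2 mm. A picture is of the moment at which its call begins: read the wrist's pose just before it. camera_info takes no time and is no camera call; for the wrist camera it gives the pose at the moment of the call.
- manip.finish_job(): hands the job in, once; it reports no verdict.
The state is a dict: "clock": time; "joints": joint angles; "joint_vel": joint speeds; "effort": joint torques, N m; "position": TCP position; "eef_rot": TCP orientation; "force": force on the tool from outside, world axes, zero at the start; "torque": the same for the moment, N m; "opening": opening from 0.0 (shut) to 1.0 (fully open).
Only numpy, scipy, OpenCV 4.12 (cv2) and the standard library are available. Lean on these libraries where they do the work, as an engineer would, in place of code of your own. Each camera call takes 0.05 s, during which the arm holds its last target.

TASK

Pick up the green circuit board (its blue transformer makes a good handle) and mount it in the sloping sprung holder, white terminal strip at the upper jaw: push its free edge into the lower sprung jaw until the terminal edge clears the upper jaw, lower that edge onto the upper jaw's ledge and let the springs centre the board between the jaws, about midway along them. Then, with the board released and seated, and not before, press the orange spray cap on the can beside the holder well down and let it come up again. Leave the tools lying about where they are.

Things in the scene. Friction and masses are not known exactly. Their poses are not given: they have to be found in the camera images.
- transformer (a point): centre of the dark blue block (potted transformer, 32 x 27 x 28 mm along x, y, z) in the middle of a green circuit board that lies flat on the bench mat (mat top at z = 0.002). It is 14 mm above the board's upper face, 16.4 mm above its underside. x points to the white terminal strip, z out of the component side. Grip the block across y, 27 mm: the board is bare beside these two faces
- terminal_edge (a point): middle of the board's +x edge, beside the white terminal strip, 50 mm from the board's middle, half-way through its thickness; it goes to the upper jaw. The board is 100 x 76 x 2.4 mm (x, y, z), about 0.15 kg; other parts on it (at x = -34 to -24 and 27 to 36 mm) are up to 12 mm tall; the outer 12 mm along the edges x = -50 and +50 are bare for the jaws
- seat (a point): fixed point of the holder, on a base plate: the transformer's centre lies here when the board is mounted and centred. x runs 30 degrees upward, from the lower jaw (robot's right) to the upper jaw (left), y along the jaws, z square to the mounted board, 30 degrees from vertical, leaning right. The jaws' ledges, which carry the board's underside, lie in the plane 16.4 mm below it along z
- lower_groove (a point): middle of the lower jaw's groove at the wall the board's edge butts on, 1.5 mm above the ledge; moves with the jaw; axes as seat. Each jaw is a dark bar 84 mm long (y): its ledge reaches 14 mm from the wall, its flared lip 6 mm; the gap between them is 3 mm at the wall, 7 mm at the mouth, so an edge can enter with the board tipped up to 25 degrees; the lip's top is 10.5 mm above the ledge
- upper_groove (a point): the same point of the upper jaw, a mirror image (its x points down the slope). Jaws at rest: walls at x = -44 and +44 mm of seat, so the 100 mm board enters only tipped, lower jaw pushed back. For the terminal edge to pass the upper lip (mouth at x = +38 mm of seat) the lower jaw must be pushed back 18 mm or more (21 mm is good); let go, the springs then slide the board up to the centre
- lower_jaw (a joint): how far the lower jaw is pushed outward (down the slope) from rest, 0 to 0.026 m; sprung inward with about 2 N at rest and 0.5 N more per mm (about 13 N at 21 mm). About 0.006 when the board is centred
- upper_jaw (a joint): how far the upper jaw is pushed outward (up the slope) from rest, 0 to 0.026 m; sprung inward with about 1.3 N at rest and 0.5 N more per mm. About 0.006 when the board is centred
- cap_top (a point): centre of the top of the orange round spray cap (22 mm across, 14.5 mm high, axis upright) on the slim white can (38 mm across) that is clipped to the holder's base plate 142 mm beyond the board's seat (seat's -y side, away from the robot), its nozzle toward the board. The top stands 145 mm above the mat when up; it goes down with the cap
- nozzle_cap (a joint): how far the cap is pressed down, 0 (up) to 0.006 m; sprung up, about 1.2 N at the start and 4.8 N fully down
- brush: flat brush with wooden handle, 24 x 145 x 12 mm, lying loose; leave it. Origin at the middle of its underside
- tweezers: steel tweezers, 13 x 118 x 8 mm, lying loose; leave them. Origin at the middle of the underside
- screwdriver_b: screwdriver with yellow handle, 20 x 136 x 18 mm, lying loose; leave it. Origin at the middle of its underside
- loupe: black eyepiece loupe, 36 mm across, 19 mm high, standing loose; leave it. Origin at the middle of its underside
- pen_blue: blue pen, 10 x 142 x 10 mm, lying loose; leave it. Origin at the middle of its underside
Mind the look-alikes: they are no part of the job. Of the things that look like the part that bears transformer, the larger one is meant.

How it is judged:
By the outcome, as a careful person would: the job done as asked, in the order asked, and still so for the second after the job is handed in, with the robot touching nothing.
It also fails if it takes over 48 s, if anything falls off the work surface, if the arm or the gripper's body presses on something with over 40 N, if the wrist force passes 120 N, or if a joint passes its speed limit or range.

## Working session

There is one attempt and no reset: what is moved stays moved. The work goes in short steps, Python scripts to look and compute and a tool call to move; the robot and the scene stay as the last step left them, time stands still between calls to the robot, and variables do not carry over. Pictures are saved under pics/ and viewed, and the job is handed in when it is done.

Besides the shell and the picture viewer there is one more tool, called as name([rows], argument=value, ...), one row to a line, values as JSON. jog_arm: Moves the arm, as the interface text tells. Its arguments: {"type":"object","properties":{"moves":{"type":"array"},"grip":{"type":"number"},"grip_force":{"type":"number"}},"required":["moves"]}

```bash
ls; mkdir -p pics; python3 - <<'E'
from bench import sensors, viewer, manip
import cv2
print(sensors.read_state())
for n in ["scene","top","wrist"]:
    print(n,viewer.camera_info(n))
    im=viewer.read_camera(n); cv2.imwrite(f"pics/{n}0.png",cv2.cvtColor(im,cv2.COLOR_RGB2BGR))
E
```

```text
pics
{'clock': 0.0, 'joints': array([ 1.6032    ,  0.50186697, -0.42679938,  1.55147443,  0.22082541,
        1.13825877, -0.2103114 ]), 'joint_vel': array([-9.83602142e-05,  1.94762117e-03,  2.44657520e-04,  2.25565863e-04,
        5.18156613e-04,  1.71138597e-03, -4.66201632e-05]), 'effort': array([ 3.79306848e-04, -5.69518125e+01, -5.81567958e+00, -2.80939919e+01,
        1.06307739e-02,  1.21697734e-02,  2.77711699e-06]), 'position': array([ 0.14848865, -0.63209956,  0.2302379 ]), 'eef_rot': array([ 9.93344739e-01,  1.15175016e-01, -8.30175756e-05, -9.68503208e-04]), 'force': array([-0.24529403,  0.13196454,  0.13818193]), 'torque': array([ 0.01748163, -0.00286824,  0.02718724]), 'opening': 1.0004123812346009}
scene {'fx': 384.481352632071, 'fy': 384.481352632071, 'cx': 253.34297608340327, 'cy': 190.39100307083612, 'dist': array([-0.02834683,  0.        ,  0.        ,  0.        ,  0.        ]), 'extrinsics': array([[-0.61117221, -0.51988721,  0.59681305, -0.15043813],
       [-0.79148048,  0.3964675 , -0.46515822,  0.61529398],
       [ 0.00521283, -0.75665766, -0.6537905 ,  0.8
[... 370 characters left out ...]
[-9.99658974e-01,  2.61108518e-02, -3.98434304e-04,
         5.89317976e-02],
       [-3.63023769e-03, -1.54061406e-01, -9.88054606e-01,
         1.09188495e+00],
       [ 0.00000000e+00,  0.00000000e+00,  0.00000000e+00,
         1.00000000e+00]])}
wrist {'fx': 344.3968819148677, 'fy': 344.3968819148677, 'cx': 253.24766062244638, 'cy': 194.96862274909975, 'dist': array([-0.01423396,  0.        ,  0.        ,  0.        ,  0.        ]), 'extrinsics': array([[ 0.22898497, -0.9195664 , -0.31931728,  0.23088811],
       [-0.97342578, -0.21727463, -0.0723463 , -0.61300363],
       [-0.00285232,  0.32739789, -0.94488226,  0.37265558],
       [ 0.        ,  0.        ,  0.        ,  1.        ]])}
```

View pics/scene0.png

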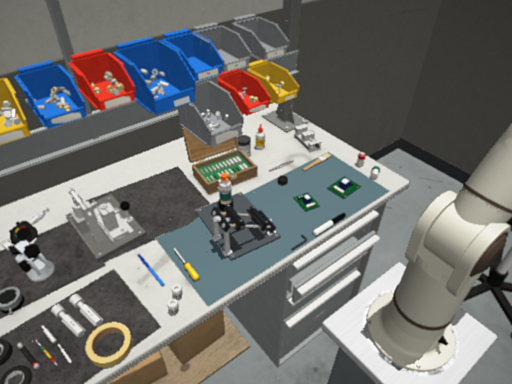

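View pics/top0.png

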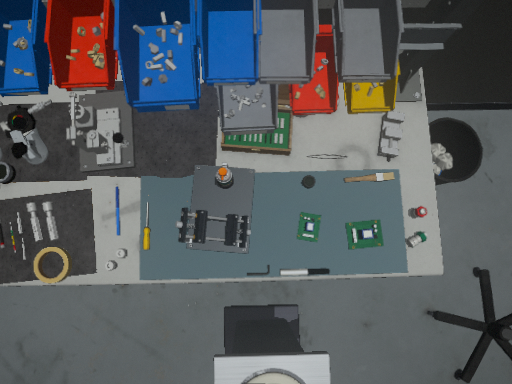

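View pics/wrist0.png

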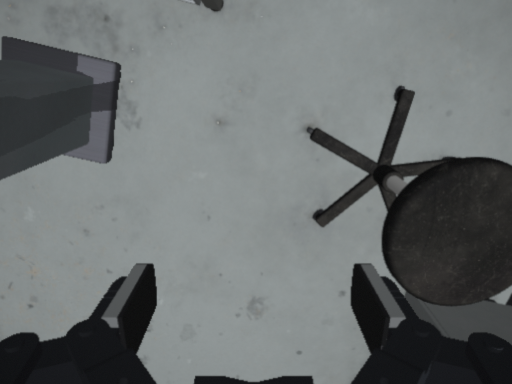

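The top view shows the large board at about (364,234), a small look-alike at (309,227), the holder at (215,230) and the cap at (223,172). I'll zoom in.

```bash
python3 - <<'E'
import cv2
t=cv2.imread("pics/top0.png"); 
cv2.imwrite("pics/t_board.png",cv2.resize(t[205:265,290:400],None,fx=7,fy=7,interpolation=cv2.INTER_CUBIC))
cv2.imwrite("pics/t_hold.png",cv2.resize(t[160:260,165:270],None,fx=6,fy=6,interpolation=cv2.INTER_CUBIC)[:600])
s=cv2.imread("pics/scene0.png")
cv2.imwrite("pics/s_hold.png",cv2.resize(s[165:265,190:290],None,fx=6,fy=6,interpolation=cv2.INTER_CUBIC))
E
```

```text
(no output)
```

View pics/t_board.png

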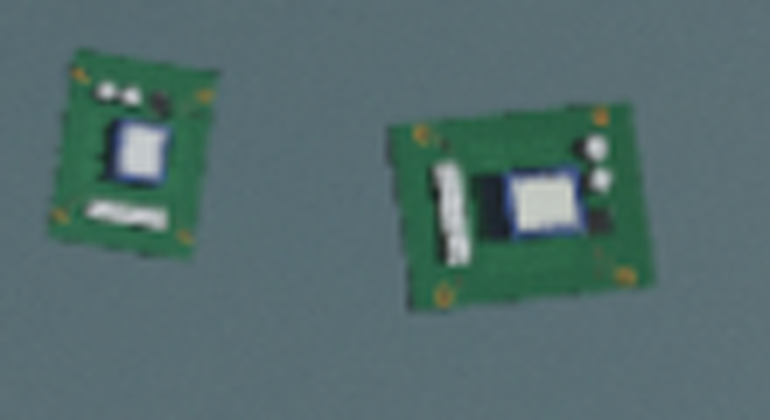

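View pics/t_hold.png

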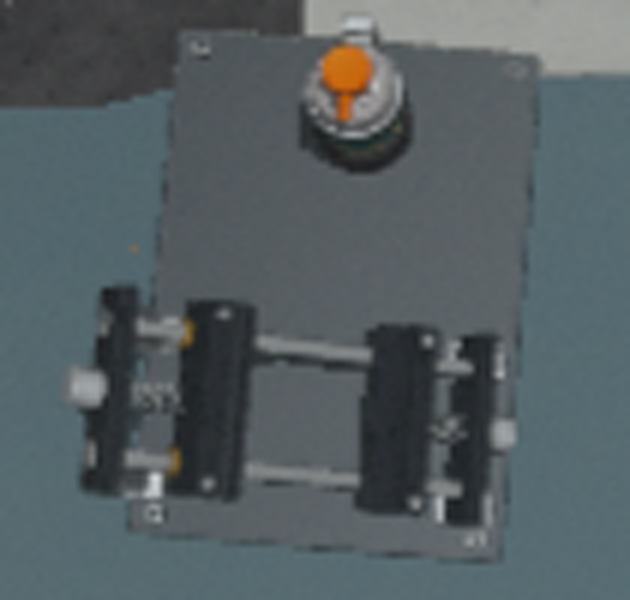

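View pics/s_hold.png

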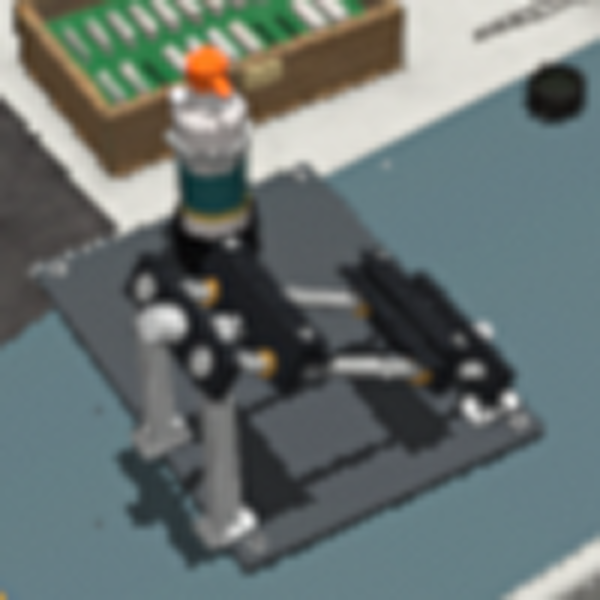

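```bash
cat > h.py <<'E'
import numpy as np, cv2, sys
from bench import sensors, viewer, manip
from scipy.spatial.transform import Rotation as R
def grab(n,fn=None):
    ci=viewer.camera_info(n); im=cv2.cvtColor(viewer.read_camera(n),cv2.COLOR_RGB2BGR)
    if fn: cv2.imwrite("pics/"+fn,im)
    return im,ci
def rays(ci,uv):
    K=np.array([[ci['fx'],0,ci['cx']],[0,ci['fy'],ci['cy']],[0,0,1]])
    p=cv2.undistortPoints(np.array(uv,float).reshape(-1,1,2),K,ci['dist']).reshape(-1,2)
    d=np.c_[p,np.ones(len(p))]@ci['extrinsics'][:3,:3].T
    return ci['extrinsics'][:3,3],d/np.linalg.norm(d,axis=1)[:,None]
def onz(ci,uv,z):
    o,d=rays(ci,uv); return o+d*((z-o[2])/d[:,2])[:,None]
def tri(l):  # list of (ci,uv) -> point, residual(m)
    A=np.zeros((3,3));b=np.zeros(3);q=[]
    for ci,uv in l:
        o,d=rays(ci,[uv]);P=np.eye(3)-np.outer(d[0],d[0]);A+=P;b+=P@o;q.append((o,P))
    x=np.linalg.solve(A,b); return x,[float(np.linalg.norm(P@(x-o))) for o,P in q]
def proj(ci,X):
    E=np.linalg.inv(ci['extrinsics']); K=np.array([[ci['fx'],0,ci['cx']],[0,ci['fy'],ci['cy']],[0,0,1]])
    rv=cv2.Rodrigues(E[:3,:3])[0]
    return cv2.projectPoints(np.array(X,float).reshape(-1,1,3),rv,E[:3,3],K,ci['dist'])[0].reshape(-1,2)
def comps(im,lo,hi,amin=5):
    m=cv2.inRange(cv2.cvtColor(im,cv2.COLOR_BGR2HSV),np.array(lo),np.array(hi))
    n,l,s,c=cv2.connectedComponentsWithStats(m)
    return m,l,[(i,s[i],c[i]) for i in range(1,n) if s[i][4]>=amin]
np.set_printoptions(precision=4,suppress=True)
E
python3 - <<'E'
from h import *
im=cv2.imread("pics/top0.png");ci=viewer.camera_info("top")
m,l,c=comps(im,(60,90,40),(90,255,200),80)
for i,s,cc in c:
    if s[1]<190: continue
    print(s,cc)
    cnt=max(cv2.findContours((l==i).astype('uint8'),cv2.RETR_EXTERNAL,cv2.CHAIN_APPROX_NONE)[0],key=len)
    b=cv2.boxPoints(cv2.minAreaRect(cnt)); print(b); w=onz(ci,b,0.0044); print(w,w.mean(0),np.linalg.norm(w-np.roll(w,1,0),axis=1))
def g(name,z,*uv): print(name,onz(ci,uv,z))
g("cap",.147,(165+347/6,160+70/6))
# plate corners z~.01 approx
g("plate",.008,(165+182/6,160+35/6),(165+535/6,160+65/6),(165+130/6,160+530/6),(165+495/6,160+558/6))
g("jaws hi/lo",.1,(165+218/6,160+400/6)); g("lo",.06,(165+395/6,160+420/6))
E
```

```text
[297 212  24  30 403] [308.3275 226.5161]
[[296.1345 238.7702]
 [300.2127 211.5819]
 [320.7995 214.6699]
 [316.7213 241.8582]]
[[ 0.4644 -0.0825  0.0044]
 [ 0.5416 -0.0978  0.0044]
 [ 0.5311 -0.1565  0.0044]
 [ 0.4541 -0.1407  0.0044]] [ 0.4978 -0.1194  0.0044] [0.0591 0.0787 0.0597 0.0786]
[346 220  38  29 624] [364.1234 234.0913]
[[345.3466 222.4654]
 [380.4951 218.9505]
 [383.1386 245.3861]
 [347.9901 248.901 ]]
[[ 0.5068 -0.2259  0.0044]
 [ 0.5139 -0.3284  0.0044]
 [ 0.4384 -0.3302  0.0044]
 [ 0.4316 -0.2287  0.0044]] [ 0.4727 -0.2783  0.0044] [0.0752 0.1027 0.0755 0.1017]
cap [[0.6346 0.1141 0.147 ]]
plate [[0.6831 0.2022 0.008 ]
 [0.6636 0.031  0.008 ]
 [0.4455 0.2282 0.008 ]
 [0.4282 0.0567 0.008 ]]
jaws hi/lo [[0.4998 0.1753 0.1   ]]
lo [[0.4913 0.1002 0.06  ]]
```

jog_arm([
  [[0.04,0.044,0],[0,0,0.176]],
  [[0.04,0.044,0],[0,0,0.176]],
  [[0.04,0.044,0],[0,0,0.176]],
  [[0.04,0.044,0],[0,0,0.176]],
  [[0.04,0.044,0],[0,0,0.176]],
], grip=0.0)

```text
clock: 0.78
position: [0.3467, -0.4094, 0.2286]
eef_rot: [0.846, 0.534, -0.002, -0.0]
force: [-0.0, -1.1, 0.2]
opening: 0.5
```

jog_arm([
  [[0.042,0.044,0],[0,0,0.176]],
  [[0.042,0.044,0],[0,0,0.176]],
  [[0.042,0.044,0],[0,0,0.176]],
])

```text
clock: 1.15
position: [0.4752, -0.2734, 0.2287]
eef_rot: [0.671, 0.741, -0.002, 0.001]
force: [0.0, -0.7, 0.0]
opening: 0.503
```

```bash
python3 - <<'E'
from h import *
s=sensors.read_state();print(s['position'],s['eef_rot'],s['opening'],s['joints'],s['clock'])
im,ci=grab("wrist","w1.png");print(ci['extrinsics']);np.save("w1ci.npy",ci,allow_pickle=True)
E
```

```text
[ 0.4752 -0.2734  0.2287] [ 0.6712  0.7413 -0.0022  0.0008] 0.5034281864697877 [ 1.1683  0.4191 -0.8821  1.8018  0.367   1.093   0.2549] 1.15
[[ 0.9951  0.094   0.0315  0.4668]
 [ 0.0991 -0.9389 -0.3297 -0.1884]
 [-0.0014  0.3312 -0.9436  0.3706]
 [ 0.      0.      0.      1.    ]]
```

View pics/w1.png

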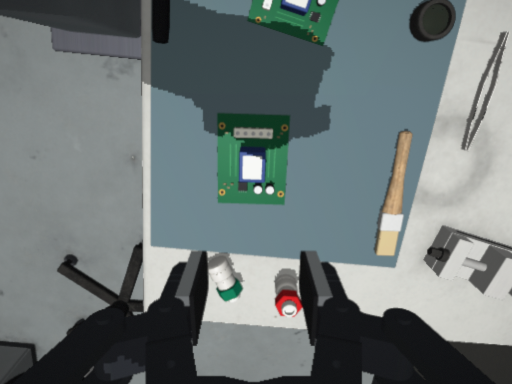

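The board is centred near (253,159) and its terminal strip is on top (+y side). The tool is nearly aligned with it. I'll move lower and triangulate from both views.

jog_arm([
  [[0,-0.003,-0.05],[0,0,0]],
  [[0,0,-0.05],[0,0,0]],
])

```text
clock: 1.45
position: [0.487, -0.2656, 0.1317]
eef_rot: [0.662, 0.749, 0.003, 0.006]
force: [-0.4, -0.8, -0.7]
opening: 0.498
```

```bash
cat > meas.py <<'E'
from h import *
im2,ci2=grab("wrist","w2.png")
ci1=np.load("w1ci.npy",allow_pickle=True).item(); im1=cv2.imread("pics/w1.png")
res=[]
for im,ci in((im1,ci1),(im2,ci2)):
    m,l,c=comps(im,(55,70,25),(90,255,255),1500)
    i,s,cc=min(c,key=lambda q:abs(q[2][0]-255)+abs(q[2][1]-170)); print(s,cc)
    mm=cv2.morphologyEx((l==i).astype('uint8'),cv2.MORPH_CLOSE,np.ones((5,5)))
    cnt=max(cv2.findContours(mm,cv2.RETR_EXTERNAL,cv2.CHAIN_APPROX_NONE)[0],key=len)
    b=cv2.boxPoints(cv2.minAreaRect(cnt)); b=b[np.lexsort((b[:,0],b[:,1]))]; b=np.r_[b[:2][np.argsort(b[:2,0])],b[2:][np.argsort(b[2:,0])]]
    x,y,w,h=cv2.boundingRect(cnt)
    wm=cv2.inRange(cv2.cvtColor(im,cv2.COLOR_BGR2HSV),np.array((0,0,225)),np.array((180,40,255)))
    wm[:y]=0;wm[y+h:]=0;wm[:,:x]=0;wm[:,x+w:]=0
    n,ll,st,ce=cv2.connectedComponentsWithStats(wm); k=1+np.argmax(st[1:,4]); print("label",st[k],ce[k])
    W=onz(ci,b,.0044); print(W); print("ctr",W.mean(0),"xdir",np.degrees(np.arctan2(*( (W[0]+W[1]-W[2]-W[3])[[1,0]]))),"size",np.linalg.norm(W[0]-W[1]),np.linalg.norm(W[0]-W[2]))
    q=cv2.boxPoints(cv2.minAreaRect(cv2.findContours((ll==k).astype('uint8'),cv2.RETR_EXTERNAL,cv2.CHAIN_APPROX_NONE)[0][0])).mean(0)
    print("label on z.0324",onz(ci,[q],.0324)); res.append((b,q,ci))
for j in range(4): print("corner tri",tri([(r[2],r[0][j]) for r in res]))
print("label tri",tri([(r[2],r[1]) for r in res]))
s=sensors.read_state();print(s['position'],R.from_quat(s['eef_rot']).as_matrix())
E
python3 meas.py
```

```text
[ 217  113   74   92 4568] [251.7599 157.3962]
label [243 156  19  23 406] [251.5394 167.2956]
[[ 0.4325 -0.2292  0.0044]
 [ 0.5084 -0.2238  0.0044]
 [ 0.436  -0.3301  0.0044]
 [ 0.5189 -0.3244  0.0044]]
ctr [ 0.474  -0.2769  0.0044] xdir 93.98641961797553 size 0.0760669819470989 0.10096407313238244
label on z.0324 [[ 0.4739 -0.2768  0.0324]]
[ 187  133   98  119 7440] [233.3629 189.8277]
label [219 193  26  31 696] [231.2198 209.1767]
[[ 0.4324 -0.2295  0.0044]
 [ 0.508  -0.2236  0.0044]
 [ 0.4342 -0.3302  0.0044]
 [ 0.5193 -0.3243  0.0044]]
ctr [ 0.4735 -0.2769  0.0044] xdir 93.70579021102674 size 0.07587157501748147 0.10069144472246629
label on z.0324 [[ 0.4733 -0.277   0.0324]]
corner tri (array([ 0.4329, -0.2288,  0.0081]), [7.957582208591133e-05, 7.957582208606469e-05])
corner tri (array([ 0.5088, -0.2243, -0.0002]), [0.00015239132259888788, 0.00015239132259897185])
corner tri (array([ 0.4356, -0.328 ,  0.0091]), [0.0008244131697132557, 0.0008244131697133449])
corner tri (array([ 0.5191, -0.3245,  0.0042]), [0.00018512004289161722, 0.0001851200428917715])
label tri (array([ 0.4736, -0.2761,  0.0349]), [0.0002740377061075673, 0.0002740377061075771])
[ 0.4829 -0.2638  0.1255] [[-0.1221  0.9925  0.0057]
 [ 0.9925  0.1221  0.0017]
 [ 0.001   0.0059 -1.    ]]
```

View pics/w2.png

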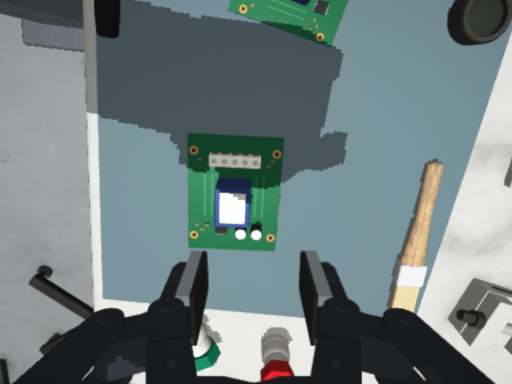

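jog_arm([
  [[-0.009,-0.013,0],[0,0,-0.054]],
  [[0,0,-0.03],[0,0,0]],
  [[0,0,-0.03],[0,0,0]],
  [[0,0,0],[0,0,0]],
])

```text
clock: 2.0
position: [0.473, -0.2837, 0.0688]
eef_rot: [0.688, 0.726, 0.001, 0.004]
force: [-0.5, 0.2, 0.5]
opening: 0.501
```

```bash
python3 - <<'E'
from h import *
s=sensors.read_state();print(s['position'],R.from_quat(s['eef_rot']).as_matrix(),s['clock'])
grab("wrist","w3.png")
E
```

```text
[ 0.473  -0.2837  0.0688] [[-0.0531  0.9986  0.0074]
 [ 0.9986  0.0531 -0.003 ]
 [-0.0033  0.0072 -1.    ]] 2.0
```

View pics/w3.png

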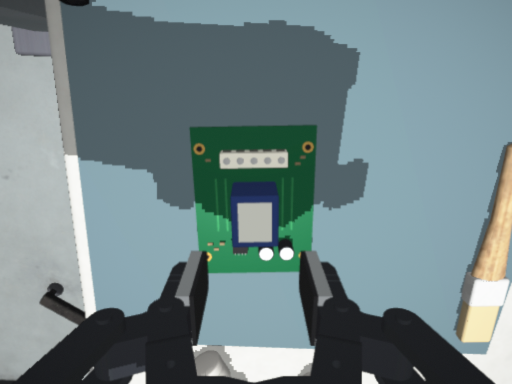

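```bash
cat > m3.py <<'E'
from h import *
import sys
im=cv2.imread("pics/w3.png"); ci=viewer.camera_info("wrist")
m,l,c=comps(im,(55,70,25),(90,255,255),1500)
i=max(c,key=lambda q:q[1][4])[0]; mm=(l==i)
ys,xs=np.nonzero(mm)
# side edges by row, excluding fingers
L=[];Rr=[]
for y in range(135,240,3):
    x=np.nonzero(mm[y])[0]; L.append((x[0],y));Rr.append((x[-1]+1,y))
T=[(x,np.nonzero(mm[:,x])[0][0]) for x in range(205,305,5)]
for n,e in(("L",L),("R",Rr),("T",T)):
    w=onz(ci,e,.0044); f=cv2.fitLine(w[:,:2].astype('float32'),cv2.DIST_HUBER,0,.01,.01).ravel(); print(n,np.degrees(np.arctan2(f[1],f[0])),f[2:])
w=cv2.inRange(cv2.cvtColor(im,cv2.COLOR_BGR2HSV),np.array((100,120,20)),np.array((130,255,200)));w[:170]=0;w[260:]=0;w[:,:220]=0;w[:,290:]=0
n,ll,st,ce=cv2.connectedComponentsWithStats(w); k=1+np.argmax(st[1:,4]);x,y,ww,h=st[k][:4];print(st[k]);print(onz(ci,[(x,195),(x+ww,195),(x+ww/2,195),(255,203),(255,242)],.0324))
s=sensors.read_state();print(s['position'])
E
python3 m3.py
```

```text
L -86.07684 [ 0.4363 -0.2682]
R -85.92604 [ 0.5129 -0.2643]
T 4.1031504 [ 0.4729 -0.228 ]
[ 230  182   49   65 1550]
[[ 0.4605 -0.2625  0.0324]
 [ 0.4876 -0.2612  0.0324]
 [ 0.474  -0.2619  0.0324]
 [ 0.4746 -0.2666  0.0324]
 [ 0.4759 -0.2907  0.0324]]
[ 0.4743 -0.2842  0.0701]
```

jog_arm([
  [[0.001,0.007,-0.02],[0.003,0.007,0.017]],
  [[0,0,-0.02],[0,0,0]],
  [[0,0,-0.013],[0,0,0]],
  [[0,0,0],[0,0,0]],
])

```text
clock: 2.55
position: [0.4771, -0.279, 0.0175]
eef_rot: [0.682, 0.731, 0.001, 0.004]
force: [0.7, -0.4, 0.4]
opening: 0.5
```

jog_arm([
  [[-0.001,0.001,-0.009],[0,0,0]],
  [[0,0,0],[0,0,0]],
])

```text
clock: 2.8
position: [0.4763, -0.2778, 0.008]
eef_rot: [0.682, 0.731, 0.001, 0.004]
force: [-0.6, 0.3, -0.5]
opening: 0.502
```

jog_arm([
  [[0,0,0],[0,0,0]],
  [[0,0,0],[0,0,0]],
  [[0,0,0],[0,0,0]],
  [[0,0,0],[0,0,0]],
], grip=-1, grip_force=70)

```text
clock: 3.3
position: [0.4762, -0.2781, 0.0085]
eef_rot: [0.682, 0.731, 0.0, 0.004]
force: [-0.6, -0.3, -1.5]
opening: 0.298
```

jog_arm([
  [[0,0,0.05],[0,0,0]],
  [[0,0.02,0.055],[0,0,0]],
  [[0,0.04,0.045],[0,0,-0.03]],
  [[0,0.06,0.015],[0,0,-0.05]],
  [[0,0.06,0.01],[0,0,-0.05]],
])

```text
clock: 3.92
position: [0.4742, -0.0985, 0.1867]
eef_rot: [0.734, 0.679, 0.001, 0.003]
force: [1.1, 0.3, -1.5]
opening: 0.303
```

jog_arm([
  [[0,0.03,0],[0,0,0]],
  [[0,0.01,0],[0,0,0]],
])

```text
clock: 4.18
position: [0.4743, -0.0531, 0.1883]
eef_rot: [0.731, 0.682, 0.001, 0.005]
force: [-0.1, 0.4, -1.9]
opening: 0.297
```

```bash
python3 - <<'E'
from h import *
s=sensors.read_state();print(s['position'],R.from_quat(s['eef_rot']).as_matrix(),s['clock'],s['force'],s['opening'])
im,ci=grab("wrist","w4.png");np.save("w4ci.npy",ci,allow_pickle=True)
im,ci=grab("scene","s4.png")
cv2.imwrite("pics/s4c.png",cv2.resize(im[100:300,190:400],None,fx=3,fy=3,interpolation=cv2.INTER_CUBIC))
E
```

```text
[ 0.4743 -0.0531  0.1883] [[ 0.0701  0.9975  0.0087]
 [ 0.9975 -0.07   -0.0053]
 [-0.0047  0.0091 -0.9999]] 4.175 [-0.1444  0.38   -1.8938] 0.29686951346332063
```

View pics/w4.png

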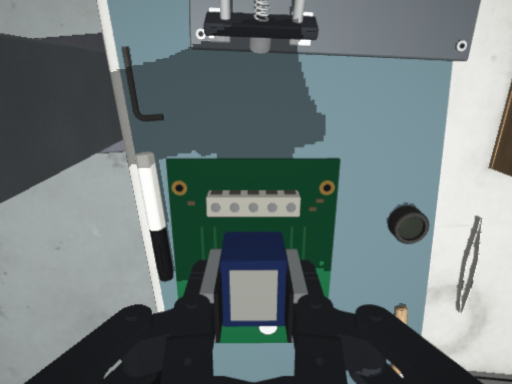

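View pics/s4c.png

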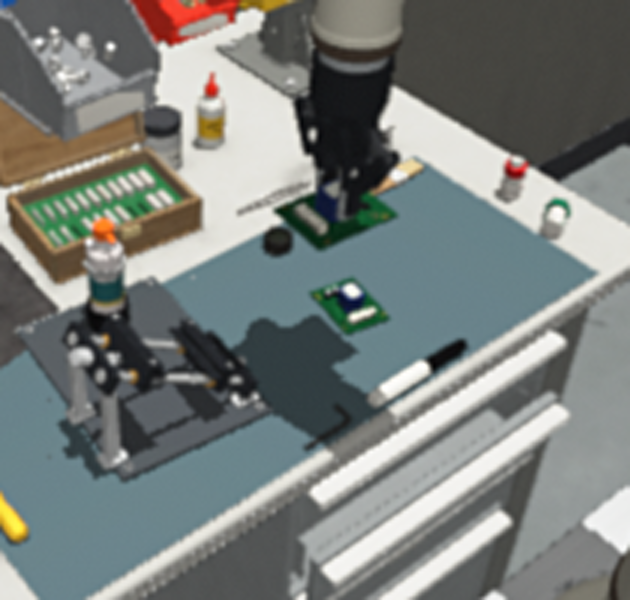

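jog_arm([
  [[0.01,0.04,0.045],[0,0,-0.03]],
  [[0,0.02,0.015],[0,0,0]],
  [[0,0,0],[0,0,0]],
])

```text
clock: 4.65
position: [0.4843, 0.0007, 0.2478]
eef_rot: [0.745, 0.667, -0.0, 0.004]
force: [0.7, 0.2, -1.8]
opening: 0.302
```

```bash
python3 - <<'E'
from h import *
s=sensors.read_state();print(s['position'],R.from_quat(s['eef_rot']).as_matrix(),s['clock'],s['force'],s['opening'])
im,ci=grab("wrist","w5.png");np.save("w5ci.npy",ci,allow_pickle=True)
E
```

```text
[0.4843 0.0007 0.2478] [[ 0.1105  0.9939  0.0047]
 [ 0.9939 -0.1104 -0.0058]
 [-0.0052  0.0053 -1.    ]] 4.65 [ 0.6812  0.1749 -1.7667] 0.3020960589979027
```

jog_arm([
  [[0.0,0.045,0.0],[0,0,0]],
  [[0,0.03,0.0],[0,0,0]],
  [[0,0,0],[0,0,0]],
])

```text
clock: 5.08
position: [0.4827, 0.0679, 0.2426]
eef_rot: [0.749, 0.662, -0.004, 0.002]
force: [0.2, -0.7, -1.4]
opening: 0.3
```

```bash
python3 - <<'E'
from h import *
s=sensors.read_state();print(s['position'],R.from_quat(s['eef_rot']).as_matrix(),s['clock'],s['force'],s['opening'])
im,ci=grab("wrist","w6.png");np.save("w6ci.npy",ci,allow_pickle=True)
E
```

```text
[0.4827 0.0679 0.2426] [[ 0.1223  0.9925 -0.0031]
 [ 0.9925 -0.1223 -0.0085]
 [-0.0088 -0.002  -1.    ]] 5.075 [ 0.1762 -0.7176 -1.43  ] 0.3000436459455656
```

View pics/w5.png

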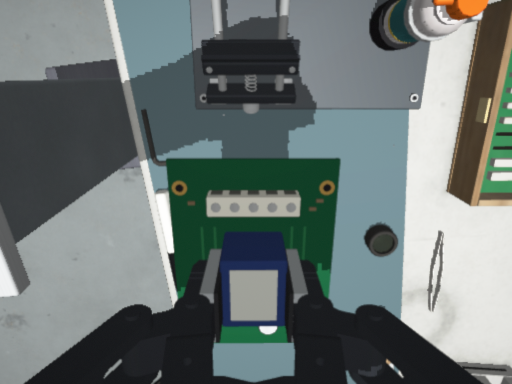

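View pics/w6.png

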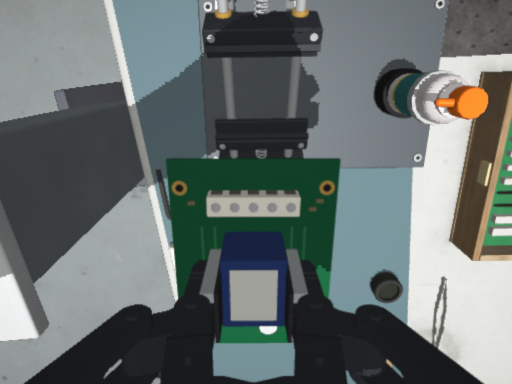

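jog_arm([
  [[0.0,0.045,0.003],[0,0,0]],
  [[0,0.025,0.0],[0,0,0]],
  [[0,0,0],[0,0,0]],
])

```text
clock: 5.5
position: [0.4832, 0.1284, 0.2419]
eef_rot: [0.754, 0.657, -0.008, 0.002]
force: [1.0, -0.7, -1.5]
opening: 0.298
```

```bash
python3 - <<'E'
from h import *
s=sensors.read_state();print(s['position'],s['joints'],s['clock'])
im,ci=grab("wrist","w7.png");np.save("w7ci.npy",ci,allow_pickle=True)
for k,(r0,r1,c0,c1) in {5:(0,125,180,330),6:(0,165,190,340),7:(0,165,190,340)}.items():
    im=cv2.imread(f"pics/w{k}.png")[r0:r1,c0:c1]
    cv2.imwrite(f"pics/w{k}c.png",cv2.resize(im,None,fx=5 if k==5 else 3.6,fy=5 if k==5 else 3.6,interpolation=cv2.INTER_CUBIC))
E
```

```text
[0.4832 0.1284 0.2419] [ 0.498   0.3336 -0.9771  1.8866  0.3188  1.0993 -0.7416] 5.5
```

View pics/w7.png

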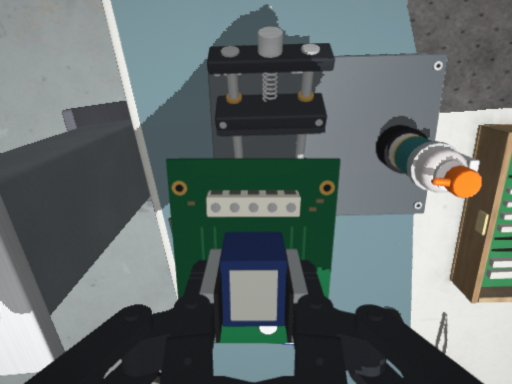

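View pics/w5c.png

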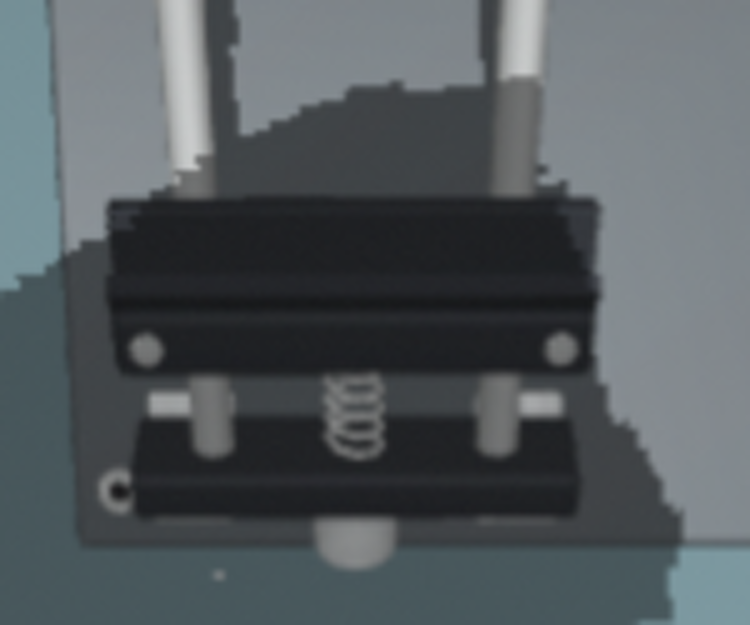

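View pics/w6c.png

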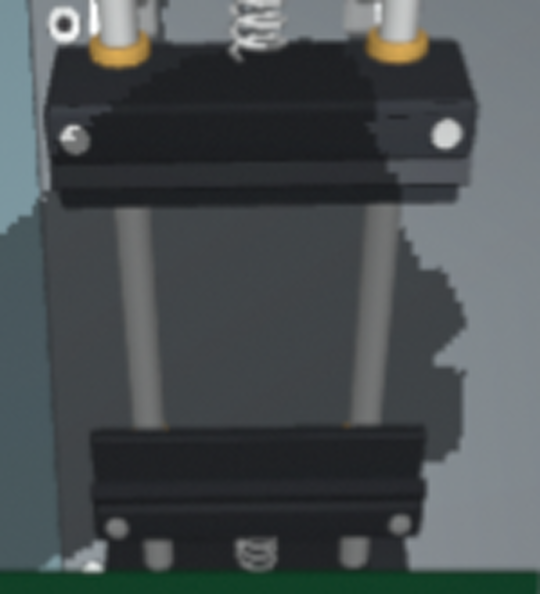

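View pics/w7c.png

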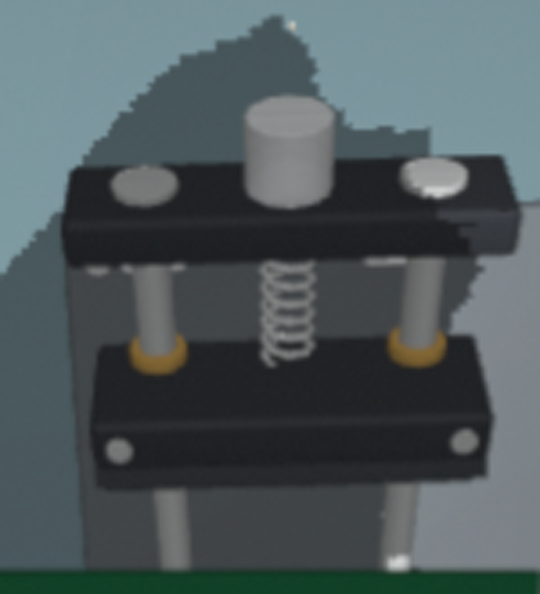

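```bash
cat > m7.py <<'E'
from h import *
C={k:np.load(f"w{k}ci.npy",allow_pickle=True).item() for k in(4,5,6,7)}
P={'LsN':{5:(209.2,70),6:(222.5,146.7)},'LsF':{5:(292.2,69.6),6:(301.1,145.3)},
'UsN':{6:(210.8,38.6),7:(223.1,125)},'UsF':{6:(313.9,37.2),7:(318.9,122.5)},
'LlN':{5:(201.6,42),6:(215.6,120.5)},'LlF':{5:(299.8,41.8),6:(308,120)},
'UlN':{6:(206.7,56.7),7:(216.9,135.4)},'UlF':{6:(317.8,55.6),7:(325.3,131.7)}}
W={}
for n,d in P.items():
    x,r=tri([(C[k],uv) for k,uv in d.items()]); W[n]=x; print(n,x,r)
for a in 'sl':
    L=(W['L'+a+'N']+W['L'+a+'F'])/2;U=(W['U'+a+'N']+W['U'+a+'F'])/2
    d=U-L; print(a,"mid",(L+U)/2,"span",np.linalg.norm(d),"slope",np.degrees(np.arcsin(d[2]/np.linalg.norm(d))),"yaw",np.degrees(np.arctan2(d[1],d[0])))
    for j in 'LU': e=W[j+a+'F']-W[j+a+'N'];print("  jaw dir",e,np.linalg.norm(e),np.degrees(np.arctan2(e[1],e[0])))
# cap by orange
cap=[]
for k in(5,6,7):
    im=cv2.imread(f"pics/w{k}.png");m,l,c=comps(im,(5,200,150),(18,255,255),30)
    i,s,cc=max(c,key=lambda q:q[1][4]);print(k,s,cc,onz(C[k],[cc],.147))
# board in tool
s=sensors.read_state();Rt=R.from_quat(s['eef_rot']).as_matrix();p=s['position']
ci=C[7];o,d=rays(ci,[(166.5,158),(340,158)])
n=Rt[:,2];q=p+n*0.0041
for dd in d:
    X=o+dd*((q-o)@n)/(dd@n); print("board corner in tool",Rt.T@(X-p))
E
python3 m7.py
```

```text
LsN [0.457  0.0931 0.0721] [5.440106572521953e-05, 5.440106572519281e-05]
LsF [0.5287 0.0854 0.0714] [2.8945485858614373e-05, 2.89454858586917e-05]
UsN [0.4663 0.1792 0.1216] [3.822141385471404e-05, 3.8221413854733116e-05]
UsF [0.5378 0.1713 0.1214] [3.5983719928553246e-05, 3.598371992850571e-05]
LlN [0.4534 0.1165 0.0657] [0.000286405452520506, 0.0002864054525205907]
LlF [0.537  0.1072 0.0688] [6.71055300164878e-05, 6.710553001651949e-05]
UlN [0.4585 0.169  0.1027] [0.0006787507753937926, 0.0006787507753938099]
UlF [0.5449 0.1595 0.0991] [0.0011937073123525785, 0.0011937073123524419]
s mid [0.4974 0.1323 0.0966] span 0.09981845639308339 slope 29.91965078229363 yaw 83.89084636576555
  jaw dir [ 0.0717 -0.0076 -0.0007] 0.07210706841500543 -6.061900969832439
  jaw dir [ 0.0716 -0.0079 -0.0002] 0.0719942814946044 -6.268751274324178
l mid [0.4985 0.1381 0.0841] span 0.06265689838869323 slope 32.502198164068474 yaw 82.98581365721738
  jaw dir [ 0.0836 -0.0094  0.0031] 0.0841784030555282 -6.388309385670203
  jaw dir [ 0.0865 -0.0095 -0.0036] 0.08704389794290875 -6.2561687524264515
5 [457   0  30  17 386] [470.6813   6.3653] [[0.6356 0.1112 0.147 ]]
6 [457  87  31  31 742] [471.4353 102.2642] [[0.6359 0.1172 0.147 ]]
7 [452 170  29  27 599] [465.9733 183.1152] [[0.6358 0.1183 0.147 ]]
board corner in tool [ 0.0524 -0.0382  0.0041]
board corner in tool [0.0525 0.0372 0.0041]
```

```bash
cat > seat.py <<'E'
import numpy as np
mid=np.array([.4974,.1323,.0966]);yaw=np.radians(83.87)
h=np.array([np.cos(yaw),np.sin(yaw),0]);a=np.radians(30)
ex=h*np.cos(a)+np.array([0,0,np.sin(a)]);ez=-h*np.sin(a)+np.array([0,0,np.cos(a)]);ey=np.cross(ez,ex)
Rs=np.c_[ex,ey,ez]
E
python3 - <<'E'
from h import *
from seat import *
C={k:np.load(f"w{k}ci.npy",allow_pickle=True).item() for k in(5,6,7)}
print(Rs)
for hh in(10.5,11.5,12.5,13.5):
    def P(x,y,zl): return mid+Rs@(np.array([x,y,zl-hh])/1000)
    a=proj(C[5],[P(-30,42,0),P(-30,-42,0)]);b=proj(C[6],[P(-30,42,0),P(-30,-42,0)])
    u=proj(C[6],[P(30,42,0),P(30,-42,0)]);v=proj(C[7],[P(30,42,0),P(30,-42,0)])
    print(hh,"L5 crop",(a-[180,0]).ravel()*5,"L6",(b-[190,0]).ravel()*3.6,"U6",(u-[190,0]).ravel()*3.6,"U7",(v-[190,0]).ravel()*3.6)
    print("   lipmouth top L5",((proj(C[5],[P(-38,42,10.5),P(-38,-42,10.5),P(-38,42,7),P(-38,-42,7)])-[180,0])*5).ravel(), "U6",((proj(C[6],[P(38,42,10.5),P(38,-42,10.5),P(38,42,7),P(38,-42,7)])-[190,0])*3.6).ravel())
E
```

```text
[[ 0.0925 -0.9943 -0.0534]
 [ 0.8611  0.1068 -0.4971]
 [ 0.5     0.      0.866 ]]
10.5 L5 crop [104.5424 208.529  600.9816 206.8937] L6 [ 88.3598 438.9239 426.9232 433.7622] U6 [ 60.3732 209.9808 457.3727 203.5345] U7 [103.0652 491.8345 474.0345 481.5774]
   lipmouth top L5 [104.1396 284.2849 602.1456 282.5527 106.0626 274.0791 600.1519 272.3728] U6 [ 51.5179 198.5354 469.0418 191.7407  53.0087 190.0027 466.7281 183.2534]
11.5 L5 crop [105.0928 205.778  600.4128 204.1498] L6 [ 88.628  436.4195 426.475  431.2648] U6 [ 60.7588 207.6184 456.7692 201.1837] U7 [103.3121 488.9538 473.4276 478.7077]
   lipmouth top L5 [104.6921 281.3524 601.5727 279.6277 106.6065 271.1927 599.588  269.4938] U6 [ 51.9466 196.0814 468.3765 189.2998  53.4298 187.5934 466.0747 180.857 ]
12.5 L5 crop [105.6408 203.0396 599.8464 201.4183] L6 [ 88.8951 433.9257 426.0287 428.778 ] U6 [ 61.1425 205.2677 456.1686 198.8447] U7 [103.5578 486.0863 472.8234 475.8512]
   lipmouth top L5 [105.2422 278.4331 601.0025 276.7159 107.1481 268.3193 599.0266 266.6276] U6 [ 52.3731 193.6404 467.7145 186.8717  53.8486 185.1966 465.4246 178.4731]
13.5 L5 crop [106.1863 200.3135 599.2826 198.6991] L6 [ 89.1611 431.4424 425.5842 426.3017] U6 [ 61.5243 202.9288 455.571  196.5174] U7 [103.8024 483.2319 472.222  473.0079]
   lipmouth top L5 [105.7897 275.5271 600.4348 273.8172 107.6872 265.4588 598.4676 263.7743] U6 [ 52.7974 191.2121 467.0561 184.4564  54.2653 182.8123 464.7779 176.1015]
```

```bash
cat > plan.py <<'E'
from h import *
from seat import *
seat=mid+Rs@np.array([0,0,.0044])
BT=np.array([.0017,-.0005,-.0099])  # transformer centre in tool frame
# tool axes in board frame: tool x = board x, tool y = -board y, tool z = -board z
Tb=np.diag([1.,-1,-1])
def pose(xe,ze,th,y=0):
    """edge mid-thickness at seat (xe, y, ze mm, ze above ledge), tipped th deg"""
    Rb=Rs@R.from_rotvec([0,-np.radians(th),0]).as_matrix()
    e=seat+Rs@(np.array([xe,y,ze-16.4])/1000)
    tr=e-Rb@np.array([-.05,0,-.0152])
    Rt=Rb@Tb
    return tr-Rt@BT,Rt
def now():
    s=sensors.read_state();p=s['position'];Rt=R.from_quat(s['eef_rot']).as_matrix()
    Rb=Rt@Tb; tr=p+Rt@BT; e=tr+Rb@np.array([-.05,0,-.0152]);t=tr+Rb@np.array([.05,0,-.0152])
    loc=lambda X:(Rs.T@(X-seat))*1000+[0,0,16.4]
    rel=Rs.T@Rb; print("clk",s['clock'],"TCP",p,"edge(seat mm)",loc(e),"term",loc(t),"tip",np.degrees(np.arctan2(rel[2,0],rel[0,0])),"roll/yaw",np.degrees(rel[2,1]),np.degrees(rel[1,0]),"F",s['force'],"Fseat",Rs.T@s['force'],"op",s['opening'])
    return p,Rt
def delta(*a):
    p,Rt=now();q,Rq=pose(*a);print("target",a,q,"d",q-p,"rv",R.from_matrix(Rq@Rt.T).as_rotvec())
E
python3 - <<'E'
from plan import *
print(seat); delta(-25,30,15); delta(-25,3.4,15); print(sensors.read_state()['joints'])
E
```

```text
[0.4972 0.1301 0.1004]
clk 5.55 TCP [0.4833 0.127  0.2418] edge(seat mm) [ 22.5585  15.5283 161.3494] term [108.3346  12.4401 110.0373] tip -30.88826882277042 roll/yaw -0.5215571234327369 -1.7694177875852177 F [ 0.2663  0.2539 -1.8112] Fseat [-0.6624 -0.2377 -1.709 ] op 0.30205896430783274
target (-25, 30, 15) [0.4979 0.132  0.1376] d [ 0.0146  0.005  -0.1042] rv [ 0.7941 -0.1048  0.0264]
clk 5.55 TCP [0.4833 0.127  0.2418] edge(seat mm) [ 22.5585  15.5283 161.3494] term [108.3346  12.4401 110.0373] tip -30.88826882277042 roll/yaw -0.5215571234327369 -1.7694177875852177 F [ 0.2663  0.2539 -1.8112] Fseat [-0.6624 -0.2377 -1.709 ] op 0.30205896430783274
target (-25, 3.4, 15) [0.4993 0.1452 0.1146] d [ 0.016   0.0182 -0.1272] rv [ 0.7941 -0.1048  0.0264]
[ 0.4993  0.3334 -0.9759  1.8869  0.319   1.0996 -0.7411]
```

jog_arm([
  [[0.003,0,0],[0.159,-0.021,0.005]],
  [[0.003,0,0],[0.159,-0.021,0.005]],
  [[0.003,0,0],[0.159,-0.021,0.005]],
  [[0.003,0,0],[0.159,-0.021,0.005]],
  [[0.003,0,0],[0.159,-0.021,0.005]],
])

```text
clock: 6.18
position: [0.5007, 0.1176, 0.2404]
eef_rot: [0.687, 0.614, 0.294, -0.254]
force: [0.3, 0.2, -2.2]
opening: 0.302
```

jog_arm([
  [[0,0,0],[0,0,0]],
])

```text
clock: 6.3
position: [0.5007, 0.1123, 0.2373]
eef_rot: [0.69, 0.609, 0.295, -0.256]
force: [0.4, 0.0, -2.2]
opening: 0.303
```

```bash
python3 - <<'E'
from plan import *
delta(-25,30,15); print(sensors.read_state()['joints'])
E
```

```text
clk 6.3 TCP [0.5007 0.1123 0.2373] edge(seat mm) [  8.428   -4.4972 125.2125] term [104.5823  -5.4811 152.6603] tip 15.931691783601192 roll/yaw -0.8772219452440173 -0.5637013070996754 F [ 0.3767  0.0187 -2.2337] Fseat [-1.0659 -0.3725 -1.9638] op 0.30255844607299154
target (-25, 30, 15) [0.4979 0.132  0.1376] d [-0.0028  0.0197 -0.0997] rv [-0.0154  0.0078  0.0203]
[ 1.1992  0.6814 -1.2453  2.0228 -0.2215  0.8085  0.0855]
```

jog_arm([
  [[-0.001,0.007,-0.035],[-0.015,0.008,0.02]],
  [[-0.001,0.007,-0.035],[0,0,0]],
  [[0,0.004,-0.02],[0,0,0]],
  [[0,0,0],[0,0,0]],
])

```text
clock: 6.8
position: [0.5004, 0.1261, 0.1465]
eef_rot: [0.69, 0.621, 0.28, -0.247]
force: [-0.1, -0.1, -1.1]
opening: 0.303
```

```bash
python3 - <<'E'
from plan import *
delta(-25,30,15); print(sensors.read_state()['joints'])
for n in("wrist","scene","top"):
    im,ci=grab(n,f"{n}8.png")
s=cv2.imread("pics/scene8.png");cv2.imwrite("pics/s8c.png",cv2.resize(s[120:270,170:320],None,fx=4,fy=4,interpolation=cv2.INTER_CUBIC))
E
```

```text
clk 6.8 TCP [0.5004 0.1261 0.1465] edge(seat mm) [-25.7505  -3.4025  41.4765] term [71.3494 -2.9755 65.3808] tip 13.830202317306549 roll/yaw -0.4321619184817844 0.24463139917120558 F [-0.149  -0.0911 -1.1035] Fseat [-0.644   0.1384 -0.9024] op 0.30260624338448777
target (-25, 30, 15) [0.4979 0.132  0.1376] d [-0.0025  0.0059 -0.0089] rv [0.0211 0.0056 0.0017]
[ 1.0516  0.787  -1.1032  2.0665 -0.1345  0.6443  0.1074]
```

View pics/s8c.png

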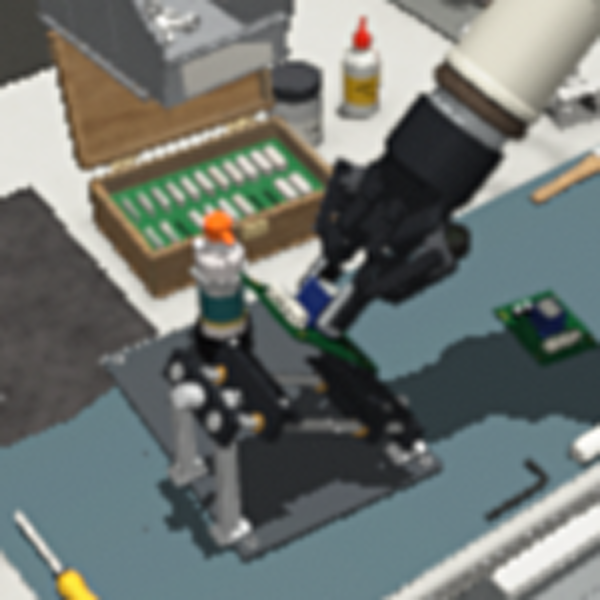

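View pics/wrist8.png

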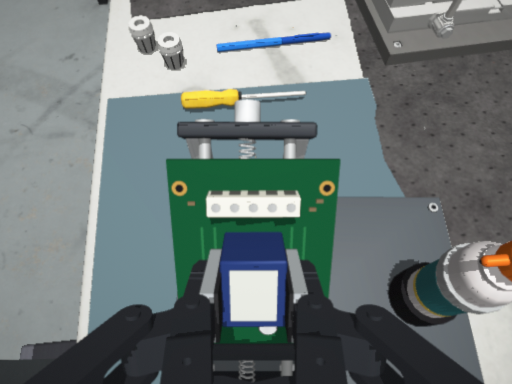

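```bash
python3 - <<'E'
from plan import *
delta(-25,12,15);delta(-25,3.4,15)
E
```

```text
clk 6.95 TCP [0.5019 0.1258 0.148 ] edge(seat mm) [-25.0686  -4.9274  42.7152] term [71.9946 -4.4157 66.7666] tip 13.917106720224403 roll/yaw -0.600519548593124 0.2931669204848217 F [ 0.2552  0.0699 -1.4317] Fseat [-0.632  -0.2462 -1.2883] op 0.29843628337018346
target (-25, 12, 15) [0.4988 0.141  0.122 ] d [-0.003   0.0151 -0.026 ] rv [0.0199 0.0083 0.003 ]
clk 6.95 TCP [0.5019 0.1258 0.148 ] edge(seat mm) [-25.0686  -4.9274  42.7152] term [71.9946 -4.4157 66.7666] tip 13.917106720224403 roll/yaw -0.600519548593124 0.2931669204848217 F [ 0.2552  0.0699 -1.4317] Fseat [-0.632  -0.2462 -1.2883] op 0.29843628337018346
target (-25, 3.4, 15) [0.4993 0.1452 0.1146] d [-0.0026  0.0194 -0.0334] rv [0.0199 0.0083 0.003 ]
```

jog_arm([
  [[-0.003,0.008,-0.013],[0.02,0.008,0.003]],
  [[-0.001,0.007,-0.012],[0,0,0]],
  [[0,0,0],[0,0,0]],
])

```text
clock: 7.32
position: [0.4986, 0.1408, 0.1225]
eef_rot: [0.687, 0.618, 0.285, -0.254]
force: [0.2, 0.7, -2.6]
opening: 0.304
```

```bash
python3 - <<'E'
from plan import *
delta(-25,3.4,15)
im,ci=grab("wrist","w9.png")
cv2.imwrite("pics/w9c.png",cv2.resize(im[280:384,130:380],None,fx=3.2,fy=3.2,interpolation=cv2.INTER_CUBIC))
im,ci=grab("scene","s9.png");cv2.imwrite("pics/s9c.png",cv2.resize(im[150:250,210:300],None,fx=6,fy=6,interpolation=cv2.INTER_CUBIC))
E
```

```text
clk 7.325 TCP [0.4986 0.1408 0.1225] edge(seat mm) [-24.9266   0.1081  12.5888] term [71.6985  0.2231 38.3489] tip 14.927776870898349 roll/yaw -0.15038543469094953 0.06588134800024378 F [ 0.1607  0.7355 -2.5972] Fseat [-0.6504 -0.0813 -2.6235] op 0.3040076885006292
target (-25, 3.4, 15) [0.4993 0.1452 0.1146] d [ 0.0007  0.0044 -0.008 ] rv [0.0015 0.0024 0.0009]
```

View pics/w9c.png

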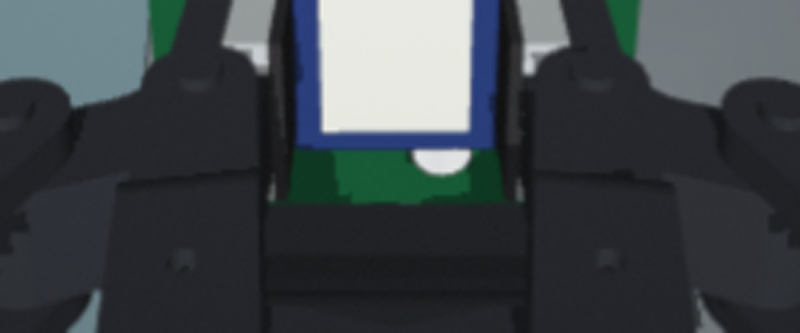

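View pics/s9c.png

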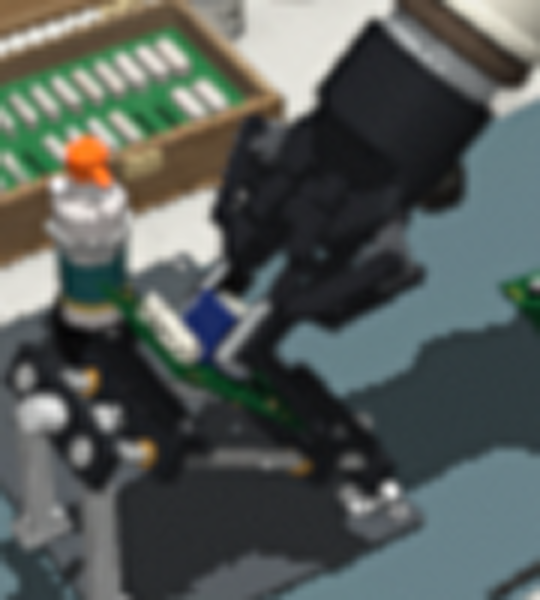

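jog_arm([
  [[0.001,0.004,-0.008],[0,0,0]],
  [[0,-0.004,-0.003],[0,0,0]],
  [[0,0,0],[0,0,0]],
])

```text
clock: 7.8
position: [0.5007, 0.1408, 0.112]
eef_rot: [0.687, 0.617, 0.286, -0.254]
force: [0.7, 2.1, 0.7]
opening: 0.301
```

```bash
python3 - <<'E'
from plan import *
delta(-34,3.4,15);delta(-34,1,15)
E
```

```text
clk 7.8 TCP [0.5007 0.1408 0.112 ] edge(seat mm) [-29.9124  -2.0102   3.3512] term [66.6863 -1.8636 29.2096] tip 14.986069209028344 roll/yaw -0.22901161159004962 0.0839960537671829 F [0.7219 2.0766 0.7103] Fseat [ 2.21   -0.496  -0.4557] op 0.30138222839585777
target (-34, 3.4, 15) [0.4985 0.1375 0.1101] d [-0.0023 -0.0033 -0.002 ] rv [0.0006 0.0036 0.0016]
clk 7.8 TCP [0.5007 0.1408 0.112 ] edge(seat mm) [-29.9124  -2.0102   3.3512] term [66.6863 -1.8636 29.2096] tip 14.986069209028344 roll/yaw -0.22901161159004962 0.0839960537671829 F [0.7219 2.0766 0.7103] Fseat [ 2.21   -0.496  -0.4557] op 0.30138222839585777
target (-34, 1, 15) [0.4986 0.1387 0.108 ] d [-0.0022 -0.0022 -0.0041] rv [0.0006 0.0036 0.0016]
```

```bash
python3 - <<'E'
from plan import *
im,ci=grab("wrist","w10.png");now()
cv2.imwrite("pics/w10c.png",cv2.resize(im[280:384,130:380],None,fx=3.2,fy=3.2,interpolation=cv2.INTER_CUBIC))
im,ci=grab("scene","s10.png");cv2.imwrite("pics/s10c.png",cv2.resize(im[170:250,220:290],None,fx=7.5,fy=7.5,interpolation=cv2.INTER_CUBIC))
im,ci=grab("top","t10.png");cv2.imwrite("pics/t10c.png",cv2.resize(im[180:260,165:270],None,fx=7,fy=7,interpolation=cv2.INTER_CUBIC))
E
```

```text
clk 7.85 TCP [0.5008 0.141  0.1122] edge(seat mm) [-29.6791  -2.017    3.4039] term [66.9183 -1.8433 29.2671] tip 14.988941137967085 roll/yaw -0.23365619645891753 0.09954551409630162 F [ 0.5872  1.549  -0.204 ] Fseat [ 1.2861 -0.4185 -0.9781] op 0.3034158310460198
```

View pics/w10c.png

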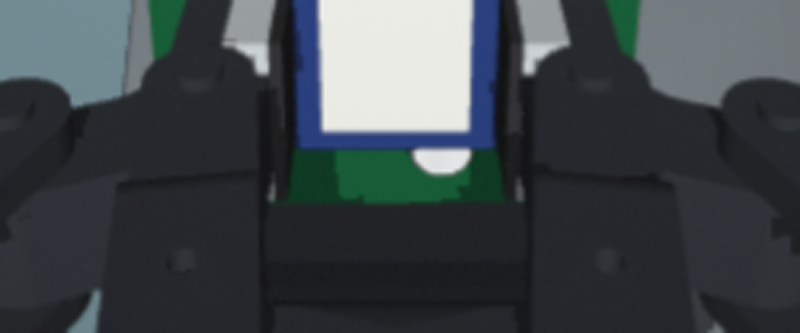

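View pics/s10c.png

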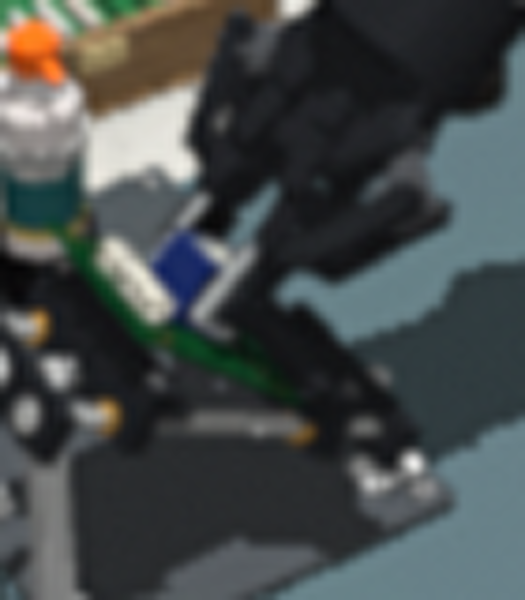

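View pics/t10c.png

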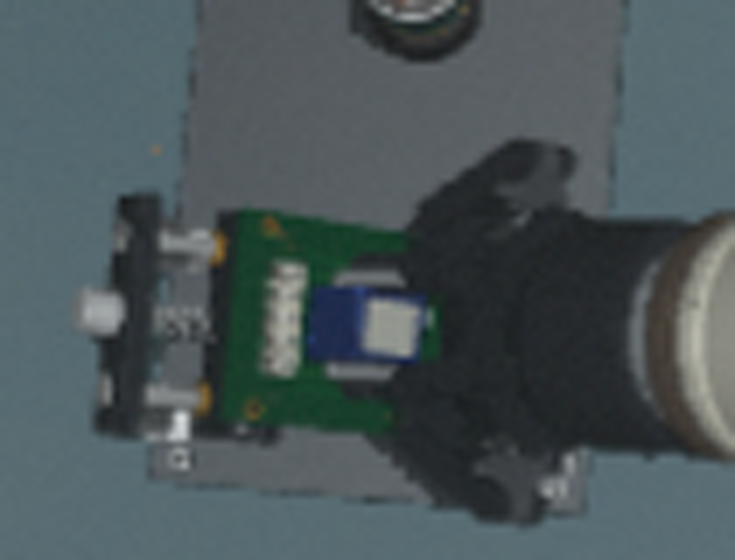

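jog_arm([
  [[-0.002,-0.001,0.003],[0,0,0]],
  [[0,0,0],[0,0,0]],
])

```text
clock: 8.2
position: [0.499, 0.1391, 0.1152]
eef_rot: [0.687, 0.618, 0.286, -0.253]
force: [-0.6, 0.4, -2.2]
opening: 0.303
```

```bash
python3 - <<'E'
from plan import *
delta(-36,4,15)
E
```

```text
clk 8.2 TCP [0.499  0.1391 0.1152] edge(seat mm) [-29.9857  -0.4778   7.1308] term [66.6507 -0.2555 32.8479] tip 14.902309656518183 roll/yaw -0.30908492885148003 0.12739763778390514 F [-0.5994  0.3945 -2.2173] Fseat [-0.8243  0.6381 -2.0844] op 0.30268468862606285
target (-36, 4, 15) [0.4982 0.1355 0.1096] d [-0.0007 -0.0036 -0.0057] rv [0.0022 0.0049 0.002 ]
```

jog_arm([
  [[-0.001,-0.0045,-0.002],[0,0.004,0.002]],
  [[0,0,0],[0,0,0]],
])

```text
clock: 8.45
position: [0.4983, 0.1334, 0.1129]
eef_rot: [0.688, 0.618, 0.284, -0.254]
force: [-0.1, 0.4, -1.7]
opening: 0.303
```

```bash
python3 - <<'E'
from plan import *
delta(-34.5,4,15)
E
```

```text
clk 8.45 TCP [0.4983 0.1334 0.1129] edge(seat mm) [-36.1992  -0.2629   8.0164] term [60.4768 -0.2324 33.5849] tip 14.814159707914916 roll/yaw -0.0934824241383846 0.01748260200447638 F [-0.0567  0.4478 -1.6737] Fseat [-0.4566  0.1042 -1.6691] op 0.30336248592998777
target (-34.5, 4, 15) [0.4984 0.1367 0.1103] d [ 0.0001  0.0034 -0.0025] rv [0.0034 0.001  0.0009]
```

jog_arm([
  [[0,0.002,-0.0015],[0,0,0]],
  [[0,0.001,-0.002],[0,0,0]],
])

```text
clock: 8.7
position: [0.4985, 0.1363, 0.1092]
eef_rot: [0.688, 0.618, 0.284, -0.254]
force: [-0.8, -1.2, 4.1]
opening: 0.298
```

```bash
python3 - <<'E'
from plan import *
now()
E
```

```text
clk 8.7 TCP [0.4985 0.1363 0.1092] edge(seat mm) [-35.5075  -0.1533   3.3793] term [61.1694 -0.1563 28.9443] tip 14.812077801477889 roll/yaw -0.11897316730116886 -0.0016932561467413862 F [-0.7782 -1.1743  4.1077] Fseat [0.9707 0.6484 4.1827] op 0.29844607879172963
```

```bash
sed -i 's/\.0044\])$/.0066])/' plan.py; grep -n "0066" plan.py; python3 - <<'E'
from plan import *
delta(-42,2.2,15)
E
```

```text
3:seat=mid+Rs@np.array([0,0,.0066])
clk 8.7 TCP [0.4985 0.1363 0.1092] edge(seat mm) [-35.5075  -0.1533   1.1793] term [61.1694 -0.1563 26.7443] tip 14.812077801477889 roll/yaw -0.11897316730116886 -0.0016932561467413862 F [-0.7782 -1.1743  4.1077] Fseat [0.9707 0.6484 4.1827] op 0.29844607879172963
target (-42, 2.2, 15) [0.4977 0.1301 0.1069] d [-0.0008 -0.0062 -0.0023] rv [0.0034 0.0011 0.0015]
```

jog_arm([
  [[0,-0.001,0.001],[0,0,0]],
  [[-0.0005,-0.005,-0.0028],[0.003,0,0]],
])

```text
clock: 8.95
position: [0.4977, 0.1309, 0.1075]
eef_rot: [0.687, 0.618, 0.285, -0.255]
force: [0.2, 0.5, -2.5]
opening: 0.304
```

```bash
python3 - <<'E'
from plan import *
delta(-48,2.0,15)
E
```

```text
clk 8.95 TCP [0.4977 0.1309 0.1075] edge(seat mm) [-41.0684  -0.0215   2.2808] term [55.5234  0.0861 28.1655] tip 15.001659119276681 roll/yaw -0.0672209795085562 0.061658106777386534 F [ 0.1953  0.5097 -2.533 ] Fseat [-0.8096 -0.1398 -2.4575] op 0.30389830466878154
target (-48, 2.0, 15) [0.4971 0.125  0.1037] d [-0.0006 -0.0058 -0.0037] rv [ 0.0001  0.0014 -0.0001]
```

jog_arm([
  [[-0.0005,-0.005,-0.003],[0,0.001,0]],
  [[-0.0005,-0.004,-0.0023],[0,0,0]],
])

```text
clock: 9.2
position: [0.4968, 0.1227, 0.1028]
eef_rot: [0.687, 0.617, 0.286, -0.257]
force: [1.4, 4.1, 1.9]
opening: 0.303
```

```bash
python3 - <<'E'
from plan import *
delta(-55,2.0,15)
E
```

```text
clk 9.2 TCP [0.4968 0.1227 0.1028] edge(seat mm) [-50.5124   0.0598   2.2427] term [46.0147  0.1051 28.3679] tip 15.144352729758282 roll/yaw 0.00280738438047115 0.025969837634298068 F [1.4192 4.1427 1.9332] Fseat [ 4.665  -0.9687 -0.461 ] op 0.3033015511549891
target (-55, 2.0, 15) [0.4965 0.119  0.1002] d [-0.0003 -0.0037 -0.0025] rv [-0.0025  0.0005 -0.0004]
```

jog_arm([
  [[-0.0005,-0.005,-0.003],[-0.002,0,0]],
  [[-0.0005,-0.005,-0.003],[0,0,0]],
  [[-0.0003,-0.003,-0.002],[0,0,0]],
])

```text
clock: 9.57
position: [0.4958, 0.1147, 0.0985]
eef_rot: [0.685, 0.618, 0.288, -0.259]
force: [2.6, 8.5, 5.1]
opening: 0.3
```

```bash
python3 - <<'E'
from plan import *
delta(-65,2.0,15)
E
```

```text
clk 9.575 TCP [0.4958 0.1147 0.0985] edge(seat mm) [-59.4122   0.0535   2.2278] term [36.9296  0.3802 29.0263] tip 15.544450574101663 roll/yaw 0.06546106738359649 0.18713898217569547 F [2.5959 8.5325 5.0547] Fseat [10.1145 -1.6699 -0.0029] op 0.29978284349560325
target (-65, 2.0, 15) [0.4955 0.1104 0.0952] d [-0.0003 -0.0044 -0.0033] rv [-0.0094  0.0019 -0.0038]
```

jog_arm([
  [[-0.0005,-0.006,-0.004],[-0.009,0.002,-0.003]],
  [[-0.0004,-0.004,-0.003],[-0.004,0,0]],
])

```text
clock: 9.82
position: [0.4953, 0.1104, 0.0957]
eef_rot: [0.685, 0.618, 0.286, -0.258]
force: [1.9, 8.8, 9.0]
opening: 0.3
```

```bash
python3 - <<'E'
from plan import *
delta(-65.5,2.0,15)
im,ci=grab("wrist","w11.png")
im,ci=grab("scene","s11.png");cv2.imwrite("pics/s11c.png",cv2.resize(im[170:250,220:290],None,fx=7.5,fy=7.5,interpolation=cv2.INTER_CUBIC))
E
```

```text
clk 9.825 TCP [0.4953 0.1104 0.0957] edge(seat mm) [-64.6557   0.0443   2.1453] term [31.7955  0.4303 28.5464] tip 15.30833485957517 roll/yaw 0.08759111990676302 0.2211743462268745 F [1.8533 8.7907 9.0461] Fseat [12.2639 -0.9039  3.365 ] op 0.3003448462234978
target (-65.5, 2.0, 15) [0.4955 0.11   0.095 ] d [ 0.0002 -0.0005 -0.0007] rv [-0.0053  0.0014 -0.0046]
```

View pics/w11.png

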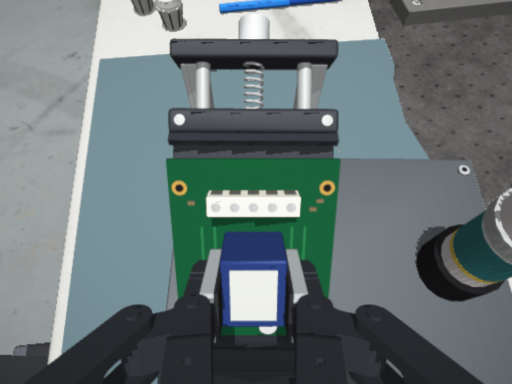

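View pics/s11c.png

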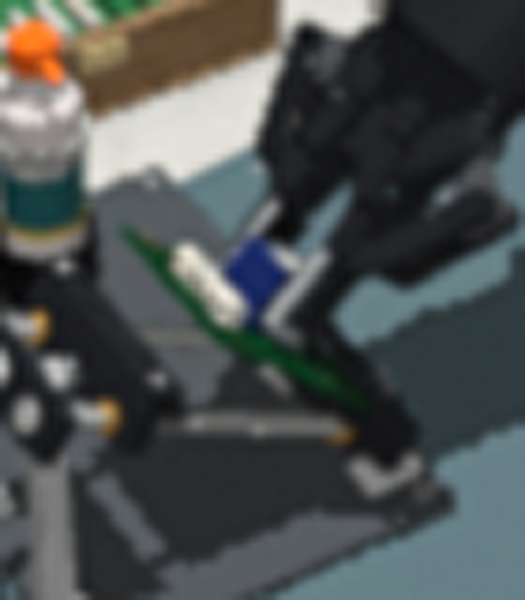

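```bash
python3 - <<'E'
from plan import *
now()
a=pose(-65.5,1.8,15.3)
for th in(11,7,3.5,0):
    b=pose(-65.8,1.5,th);print(th,b[0]-a[0],R.from_matrix(b[1]@a[1].T).as_rotvec());a=b
E
```

```text
clk 9.925 TCP [0.4953 0.1105 0.0958] edge(seat mm) [-64.5747   0.0572   2.1428] term [31.8708  0.4391 28.5648] tip 15.320708234274186 roll/yaw 0.09243938225380582 0.2187886180719124 F [2.5779 9.6934 6.6896] Fseat [11.93   -1.5281  0.8367] op 0.30214508649886507
11 [ 0.0003  0.0026 -0.0028] [-0.0746  0.008   0.    ]
7 [ 0.0003  0.0024 -0.0024] [-0.0694  0.0075  0.    ]
3.5 [ 0.0002  0.002  -0.0022] [-0.0607  0.0065 -0.    ]
0 [ 0.0002  0.0018 -0.0023] [-0.0607  0.0065  0.    ]
```

jog_arm([
  [[0.0002,0.0015,-0.0035],[-0.075,0.008,-0.003]],
  [[0.0002,0.0018,-0.003],[-0.07,0.008,0]],
])

```text
clock: 10.18
position: [0.4963, 0.1187, 0.0925]
eef_rot: [0.704, 0.633, 0.238, -0.215]
force: [-0.1, 8.7, 6.2]
opening: 0.3
```

```bash
python3 - <<'E'
from plan import *
delta(-65.5,1.5,3.5)
E
```

```text
clk 10.175 TCP [0.4963 0.1187 0.0925] edge(seat mm) [-61.1109   0.0963   1.5599] term [38.0571  0.1342 14.4329] tip 7.39617382174499 roll/yaw 0.11948861381959083 0.021740052214747917 F [-0.1307  8.6748  6.159 ] Fseat [10.5371  1.0563  1.0282] op 0.29997158483887554
target (-65.5, 1.5, 3.5) [0.4963 0.1171 0.0877] d [-0.0001 -0.0016 -0.0047] rv [-0.0678  0.0057 -0.0016]
```

jog_arm([
  [[-0.0004,-0.0055,-0.0035],[0,0,0]],
  [[0,-0.001,-0.001],[0,0,0]],
])

```text
clock: 10.42
position: [0.4962, 0.1195, 0.0928]
eef_rot: [0.701, 0.636, 0.24, -0.217]
force: [-0.8, 5.9, 11.3]
opening: 0.303
```

```bash
python3 - <<'E'
from plan import *
delta(-66,1.5,3.5)
E
```

```text
clk 10.425 TCP [0.4962 0.1195 0.0928] edge(seat mm) [-60.2336  -0.031    1.1892] term [38.8625  0.8296 14.5772] tip 7.694146911912116 roll/yaw 0.2183227784200274 0.49306339335130306 F [-0.7858  5.864  11.3109] Fseat [10.6321  1.4075  6.9222] op 0.3026646230797318
target (-66, 1.5, 3.5) [0.4962 0.1167 0.0875] d [ 0.0001 -0.0028 -0.0053] rv [-0.0727  0.0087 -0.0099]
```

```bash
python3 - <<'E'
from plan import *
s=sensors.read_state();print(s['joints'],s['joint_vel'],s['effort'],s['torque'])
im,ci=grab("wrist","w12.png");now()
im,ci=grab("scene","s12.png");cv2.imwrite("pics/s12c.png",cv2.resize(im[170:250,220:290],None,fx=7.5,fy=7.5,interpolation=cv2.INTER_CUBIC))
E
```

```text
[ 0.928   0.776  -0.9824  2.0794 -0.0664  0.5707  0.0663] [-0.0176 -0.0011 -0.0391 -0.0036 -0.0094  0.005  -0.0012] [  2.3716 -42.508  -11.4285 -13.3301   0.484   -0.4525   0.3361] [ 1.4685  0.2918 -0.1173]
clk 10.475 TCP [0.4962 0.12   0.0931] edge(seat mm) [-59.6643  -0.0164   1.1876] term [39.4237  0.89   14.6322] tip 7.726926104565187 roll/yaw 0.22443564946689407 0.5193582036628758 F [-0.649   5.567  10.7854] Fseat [10.1263  1.2397  6.6075] op 0.3033071456814482
```

View pics/w12.png

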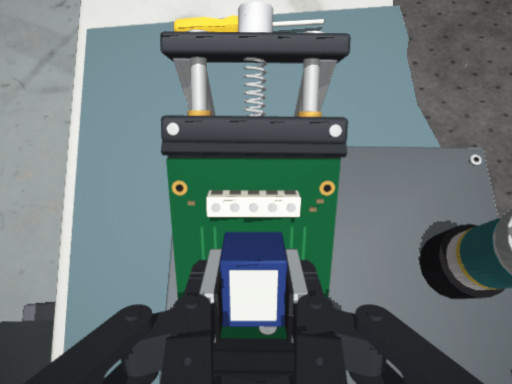

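View pics/s12c.png

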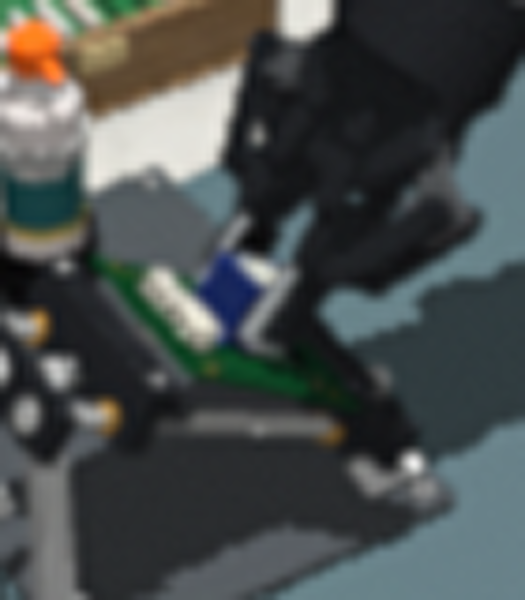

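jog_arm([
  [[-0.0003,-0.006,-0.0025],[0,0,-0.008]],
  [[-0.0003,-0.005,-0.003],[0,0,0]],
])

```text
clock: 10.78
position: [0.4957, 0.1153, 0.0913]
eef_rot: [0.701, 0.634, 0.243, -0.219]
force: [1.6, 10.6, 6.2]
opening: 0.3
```

```bash
python3 - <<'E'
from plan import *
delta(-66,1.5,7)
E
```

```text
clk 10.775 TCP [0.4957 0.1153 0.0913] edge(seat mm) [-64.4797   0.0554   1.6143] term [34.4948  0.7142 15.8832] tip 8.203706230982405 roll/yaw 0.08792856706572919 0.37744122011837117 F [ 1.5647 10.5943  6.2213] Fseat [12.3779 -0.4244  0.0374] op 0.29969126000184576
target (-66, 1.5, 7) [0.496  0.1147 0.0897] d [ 0.0003 -0.0006 -0.0016] rv [-0.0207  0.0043 -0.0067]
```

jog_arm([
  [[0,-0.003,-0.002],[0,0,-0.006]],
  [[0,-0.0005,-0.002],[-0.03,0.003,0]],
  [[0,-0.0005,-0.002],[-0.03,0.003,0]],
])

```text
clock: 11.15
position: [0.4963, 0.1199, 0.091]
eef_rot: [0.707, 0.639, 0.227, -0.203]
force: [-0.4, 7.7, 8.2]
opening: 0.305
```

```bash
python3 - <<'E'
from plan import *
delta(-66,1.5,3)
E
```

```text
clk 11.15 TCP [0.4963 0.1199 0.091 ] edge(seat mm) [-61.1979  -0.0112   1.3027] term [38.3497  0.5346 10.7878] tip 5.4428382011858405 roll/yaw 0.05600953278835472 0.31276218686441304 F [-0.3651  7.7009  8.2217] Fseat [10.7081  1.1854  3.3113] op 0.30482222718550134
target (-66, 1.5, 3) [0.4963 0.1169 0.0872] d [-0.0001 -0.0029 -0.0038] rv [-0.0422  0.0064 -0.0054]
```

jog_arm([
  [[-0.0003,-0.006,-0.003],[0,0,-0.005]],
  [[-0.0003,-0.006,-0.0035],[0,0,0]],
  [[-0.0003,-0.0027,-0.003],[-0.03,0.003,0]],
])

```text
clock: 11.52
position: [0.4957, 0.1157, 0.0877]
eef_rot: [0.708, 0.642, 0.22, -0.198]
force: [0.3, 10.5, 8.7]
opening: 0.299
```

```bash
python3 - <<'E'
from plan import *
delta(-66,1.5,3)
E
```

```text
clk 11.525 TCP [0.4957 0.1157 0.0877] edge(seat mm) [-66.6338   0.0517   1.3892] term [33.0654  0.8871  9.0951] tip 4.419705191592544 roll/yaw 0.09950088813912518 0.4786896644521587 F [ 0.2564 10.5047  8.6565] Fseat [13.3973  0.8668  2.2607] op 0.29936166811734005
target (-66, 1.5, 3) [0.4963 0.1169 0.0872] d [ 0.0006  0.0012 -0.0005] rv [-0.0243  0.0053 -0.0083]
```

jog_arm([
  [[0,-0.0016,-0.0026],[-0.032,0.004,-0.004]],
  [[0,-0.0016,-0.0026],[-0.03,0.003,-0.003]],
])

```text
clock: 11.78
position: [0.4963, 0.1195, 0.0865]
eef_rot: [0.715, 0.646, 0.201, -0.18]
force: [-0.5, 7.2, 10.4]
opening: 0.298
```

```bash
python3 - <<'E'
from plan import *
delta(-66,1.3,0)
E
```

```text
clk 11.775 TCP [0.4963 0.1195 0.0865] edge(seat mm) [-64.3779  -0.0286   1.1352] term [35.5959  0.5397  3.3511] tip 1.2697368978502832 roll/yaw 0.01968203353621848 0.32559862053438965 F [-0.4799  7.2092 10.3505] Fseat [11.3385  1.247   5.4054] op 0.2979529959578951
target (-66, 1.3, 0) [0.4964 0.1186 0.085 ] d [ 0.0002 -0.0009 -0.0015] rv [-0.0218  0.0048 -0.0051]
```

jog_arm([
  [[0,-0.002,-0.0028],[-0.025,0.003,-0.004]],
])

```text
clock: 11.9
position: [0.4965, 0.1207, 0.0858]
eef_rot: [0.717, 0.647, 0.193, -0.172]
force: [-3.4, 2.9, 16.6]
opening: 0.305
```

```bash
python3 - <<'E'
from plan import *
delta(-66,1.3,0)
im,ci=grab("wrist","w13.png")
im,ci=grab("scene","s13.png");cv2.imwrite("pics/s13c.png",cv2.resize(im[170:250,220:290],None,fx=7.5,fy=7.5,interpolation=cv2.INTER_CUBIC))
E
```

```text
clk 11.9 TCP [0.4965 0.1207 0.0858] edge(seat mm) [-63.7781  -0.0591   0.9205] term [36.221   0.3789  0.9051] tip -0.008799879131533257 roll/yaw -0.027128697708814584 0.2509410214211953 F [-3.4446  2.8512 16.5659] Fseat [10.4194  3.7294 13.1129] op 0.30543344793295374
target (-66, 1.3, 0) [0.4964 0.1186 0.085 ] d [-0.0001 -0.0021 -0.0008] rv [ 0.0004  0.0026 -0.0036]
```

View pics/w13.png

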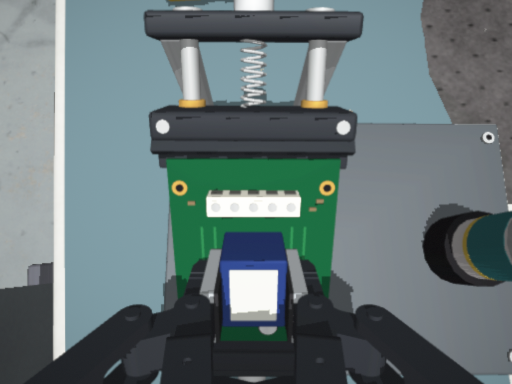

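View pics/s13c.png

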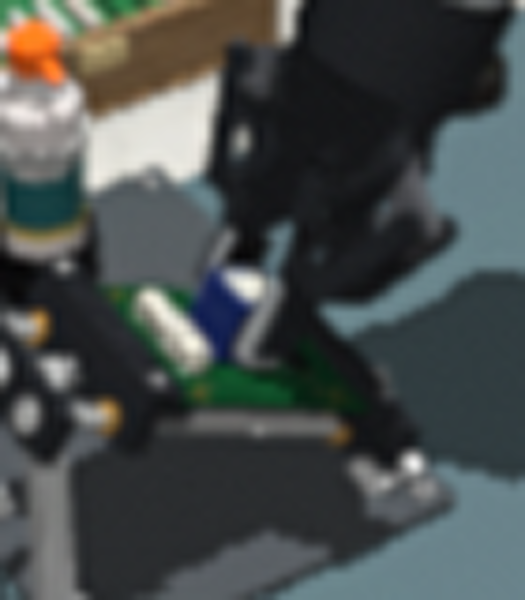

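jog_arm([
  [[0.0003,0.001,0.0015],[0,0,-0.002]],
  [[0.0003,0.003,0.002],[0,0,0]],
])

```text
clock: 12.25
position: [0.4973, 0.13, 0.0919]
eef_rot: [0.716, 0.648, 0.195, -0.174]
force: [1.0, 4.9, -3.5]
opening: 0.302
```

```bash
python3 - <<'E'
from plan import *
delta(-50,1.2,0)
E
```

```text
clk 12.25 TCP [0.4973 0.13   0.0919] edge(seat mm) [-52.5736   0.0339   1.3673] term [47.4227  0.7464  1.8633] tip 0.28419656870871546 roll/yaw -0.032885393252872985 0.4082314824050282 F [ 1.0119  4.9244 -3.4839] Fseat [ 2.5919 -0.4802 -5.5193] op 0.3023920259224126
target (-50, 1.2, 0) [0.4979 0.1324 0.0929] d [0.0006 0.0024 0.0009] rv [-0.0045  0.0046 -0.0059]
```

jog_arm([
  [[0,0.0015,0.0002],[-0.004,0.004,-0.005]],
  [[0,0,0],[0,0,0]],
])

```text
clock: 12.5
position: [0.4977, 0.132, 0.0927]
eef_rot: [0.718, 0.646, 0.193, -0.173]
force: [0.3, 2.0, -0.2]
opening: 0.299
```

```bash
python3 - <<'E'
from plan import *
delta(-50,1.2,0)
E
```

```text
clk 12.5 TCP [0.4977 0.132  0.0927] edge(seat mm) [-50.4605   0.0456   1.1604] term [49.5393  0.2313  1.258 ] tip 0.05597510555075972 roll/yaw -0.029739237376732914 0.10636900480790361 F [ 0.3284  1.9948 -0.2188] Fseat [ 1.6387 -0.1135 -1.1987] op 0.2991226794187304
target (-50, 1.2, 0) [0.4979 0.1324 0.0929] d [0.0002 0.0004 0.0002] rv [-0.0008  0.0015 -0.0013]
```

jog_arm([
  [[0,0,0],[0,0,0]],
  [[0,0,0],[0,0,0]],
  [[0,0,0],[0,0,0]],
], grip=0.1)

```text
clock: 12.88
position: [0.4975, 0.1301, 0.0918]
eef_rot: [0.719, 0.646, 0.192, -0.173]
force: [-0.2, -1.0, 0.6]
opening: 0.554
```

jog_arm([
  [[-0.001,-0.01,0.018],[0,0,0]],
  [[-0.002,-0.018,0.031],[0,0,0]],
  [[-0.002,-0.018,0.031],[0,0,0]],
  [[0,0,0.02],[0,0,0]],
])

```text
clock: 13.38
position: [0.4904, 0.0822, 0.1926]
eef_rot: [0.719, 0.645, 0.191, -0.174]
force: [0.8, 0.5, 0.5]
opening: 0.549
```

```bash
python3 - <<'E'
from plan import *
now()
im,ci=grab("wrist","w14.png");np.save("w14ci.npy",ci,allow_pickle=True)
im,ci=grab("scene","s14.png");cv2.imwrite("pics/s14c.png",cv2.resize(im[150:250,210:300],None,fx=6,fy=6,interpolation=cv2.INTER_CUBIC))
im,ci=grab("top","t14.png");cv2.imwrite("pics/t14c.png",cv2.resize(im[160:260,165:270],None,fx=6,fy=6,interpolation=cv2.INTER_CUBIC))
E
```

```text
clk 13.375 TCP [0.4904 0.0822 0.1926] edge(seat mm) [-44.0605   2.2374 112.9336] term [ 55.9393   2.0203 112.9241] tip -0.005465105294085373 roll/yaw 0.20797967842171175 -0.12437412032040804 F [0.7888 0.4601 0.5395] Fseat [ 0.7389 -0.7351  0.1964] op 0.548920113634059
```

View pics/w14.png

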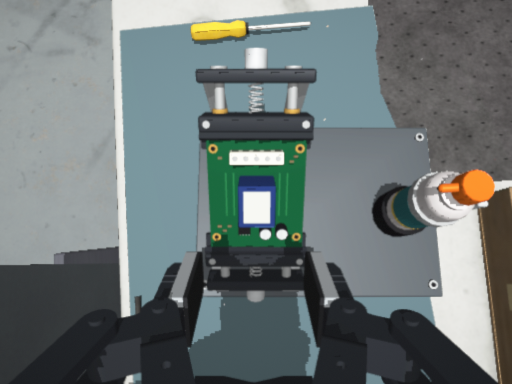

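View pics/s14c.png

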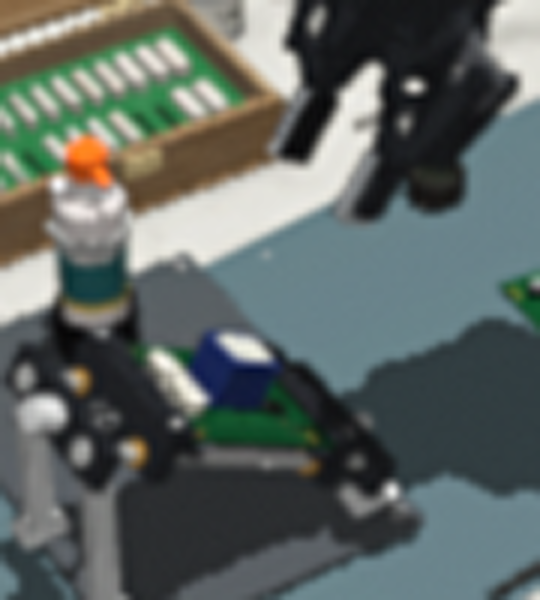

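View pics/t14c.png

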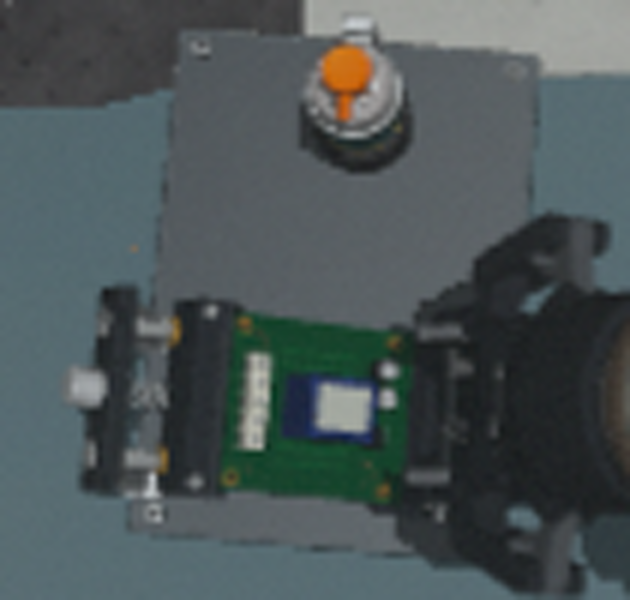

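The board is seated under both lips. The terminal strip is on the upper side, and the board is centred along the jaws (board columns 207–307, jaw 199–313). Next I'll locate the cap.

```bash
python3 - <<'E'
from h import *
obs=[]
for k in("w6","w7","w14","t14"):
    ci=np.load(f"{k}ci.npy",allow_pickle=True).item() if k[0]=='w' else viewer.camera_info("top")
    im=cv2.imread(f"pics/{k}.png");m,l,c=comps(im,(4,190,120),(20,255,255),15)
    i,s,cc=max(c,key=lambda q:q[1][4]); mm=(l==i).astype('uint8')
    if k[0]=='w': mm=cv2.morphologyEx(mm,cv2.MORPH_OPEN,cv2.getStructuringElement(cv2.MORPH_ELLIPSE,(15,15)))
    cnt=max(cv2.findContours(mm,cv2.RETR_EXTERNAL,cv2.CHAIN_APPROX_NONE)[0],key=len)
    e=cv2.fitEllipse(cnt);print(k,s,cc,e,onz(ci,[e[0]],.147))
    if k[0]=='w':obs.append((ci,e[0]))
print(tri(obs))
s=sensors.read_state();print(s['position'],s['joints'])
im=cv2.imread("pics/w14.png");cv2.imwrite("pics/w14cap.png",cv2.resize(im[150:240,380:512],None,fx=6,fy=6))
E
```

```text
w6 [ 435   87   53   32 1071] [465.8002 101.8273] ((469.4236755371094, 101.57342529296875), (31.52276611328125, 34.273441314697266), 80.44463348388672) [[0.6345 0.1178 0.147 ]]
w7 [433 166  49  32 903] [461.103  181.4607] ((463.3518981933594, 181.4222412109375), (28.57316780090332, 33.90351104736328), 103.04044342041016) [[0.6338 0.1199 0.147 ]]
w14 [ 439  170   55   34 1134] [471.2222 187.4515] ((474.6689758300781, 187.25550842285156), (31.763216018676758, 37.100345611572266), 62.49102020263672) [[0.6338 0.1147 0.147 ]]
t14 [  61    0   49   87 1723] [87.0778 47.8752] ((88.45699310302734, 48.747005462646484), (38.472843170166016, 97.83283233642578), 7.600757598876953) [[0.9864 0.475  0.147 ]]
(array([0.6397, 0.1162, 0.1378]), [0.000345304015326143, 0.00047199357460349524, 0.00026760293620611245])
[0.4904 0.0835 0.1921] [ 0.997   0.4962 -1.0484  2.0278 -0.133   0.8073  0.0001]
```

View pics/w14cap.png

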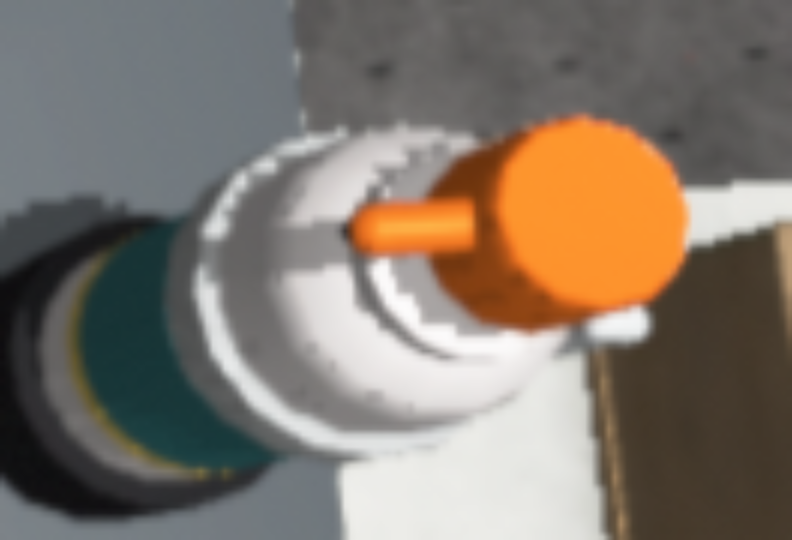

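```bash
python3 - <<'E'
from h import *
obs=[]
for k in("w6","w7","w14"):
    ci=np.load(f"{k}ci.npy",allow_pickle=True).item()
    im=cv2.imread(f"pics/{k}.png");m=cv2.inRange(cv2.cvtColor(im,cv2.COLOR_BGR2HSV),np.array((4,190,238)),np.array((20,255,255)))
    m=cv2.morphologyEx(m,cv2.MORPH_OPEN,cv2.getStructuringElement(cv2.MORPH_ELLIPSE,(13,13)))
    cnt=max(cv2.findContours(m,cv2.RETR_EXTERNAL,cv2.CHAIN_APPROX_NONE)[0],key=len)
    e=cv2.fitEllipse(cnt);print(k,e,onz(ci,[e[0]],.147)); obs.append((ci,e[0]))
print(tri(obs),tri(obs[1:]))
from plan import *
print(seat+Rs@np.array([0,-.142,0]))
E
```

```text
w6 ((472.4808654785156, 102.60079956054688), (25.551897048950195, 31.762840270996094), 42.42998504638672) [[0.6367 0.1169 0.147 ]]
w7 ((467.023681640625, 183.8267059326172), (22.195688247680664, 28.4572811126709), 56.475101470947266) [[0.6366 0.1177 0.147 ]]
w14 ((478.22015380859375, 185.29562377929688), (27.037607192993164, 31.274499893188477), 137.88743591308594) [[0.6363 0.1157 0.147 ]]
(array([0.6387, 0.1163, 0.1436]), [8.208565397519508e-05, 5.5464899437970775e-05, 3.547126783397694e-05]) (array([0.6387, 0.1163, 0.1436]), [1.9138667000567177e-05, 1.9138667000418502e-05])
[0.6382 0.1139 0.1023]
```

jog_arm([
  [[0.01,0.008,0.02],[-0.13,0.014,0]],
  [[0.03,0.008,0.015],[-0.13,0.014,0]],
  [[0.035,0.008,0],[-0.13,0.014,0]],
  [[0.035,0.006,0],[-0.13,0.014,0]],
  [[0.02,0,0],[0,0,0]],
], grip=-1)

```text
clock: 14.15
position: [0.6205, 0.113, 0.2215]
eef_rot: [0.746, 0.666, -0.009, 0.004]
force: [-0.1, 0.0, -0.7]
opening: -0.002
```

jog_arm([
  [[0,0,0],[0,0,0]],
])

```text
clock: 14.28
position: [0.6206, 0.1139, 0.2193]
eef_rot: [0.746, 0.666, -0.009, 0.003]
force: [-0.4, -0.9, 0.5]
opening: -0.003
```

```bash
python3 - <<'E'
from h import *
s=sensors.read_state();Rt=R.from_quat(s['eef_rot']).as_matrix();print(s['position'],Rt,s['force'],s['opening'],s['clock'])
c=np.array([.637,.116,.147]);print("d",c-s['position'],"rv to vertical",np.cross(Rt[:,2],[0,0,-1]))
im,ci=grab("wrist","w15.png");cv2.circle
print(proj(ci,[c]))
EOF
E
```

```text
[0.6206 0.1139 0.2193] [[ 0.1117  0.9937 -0.0095]
 [ 0.9936 -0.1119 -0.0178]
 [-0.0187 -0.0074 -0.9998]] [-0.3717 -0.9101  0.5027] -0.002779459373752601 14.275
d [ 0.0164  0.0021 -0.0723] rv to vertical [ 0.0178 -0.0095  0.    ]
[[278.4286 202.5845]]Traceback (most recent call last):
  File "<stdin>", line 6, in <module>
NameError: name 'EOF' is not defined
```

View pics/w15.png

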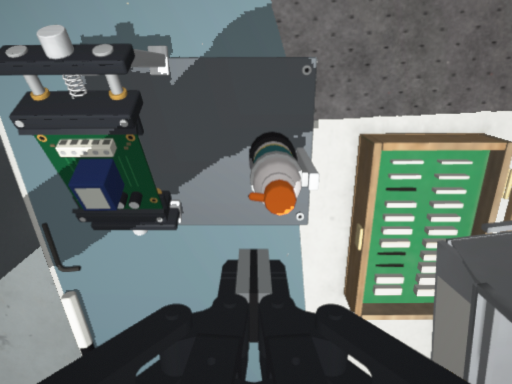

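jog_arm([
  [[0.017,0.003,-0.015],[0.018,-0.009,0]],
  [[0,0,-0.02],[0,0,0]],
  [[0,0,-0.015],[0,0,0]],
  [[0,0,0],[0,0,0]],
])

```text
clock: 14.82
position: [0.6313, 0.1154, 0.1645]
eef_rot: [0.746, 0.666, -0.003, -0.003]
force: [-0.3, -0.0, -1.0]
opening: 0.0
```

```bash
python3 - <<'E'
from h import *
s=sensors.read_state();Rt=R.from_quat(s['eef_rot']).as_matrix();print(s['position'],Rt[:,2],s['force'],s['clock'])
im,ci=grab("wrist","w16.png")
m=cv2.inRange(cv2.cvtColor(im,cv2.COLOR_BGR2HSV),np.array((4,190,225)),np.array((20,255,255)))
m=cv2.morphologyEx(m,cv2.MORPH_OPEN,cv2.getStructuringElement(cv2.MORPH_ELLIPSE,(13,13)))
cnt=max(cv2.findContours(m,cv2.RETR_EXTERNAL,cv2.CHAIN_APPROX_NONE)[0],key=len)
print(cv2.boundingRect(cnt),cv2.fitEllipse(cnt),onz(ci,[cv2.fitEllipse(cnt)[0]],.147))
E
```

```text
[0.6313 0.1154 0.1645] [-0.008  -0.0001 -1.    ] [-0.314  -0.0498 -1.0141] 14.825Traceback (most recent call last):
  File "<stdin>", line 6, in <module>
ValueError: max() iterable argument is empty
```

View pics/w16.png

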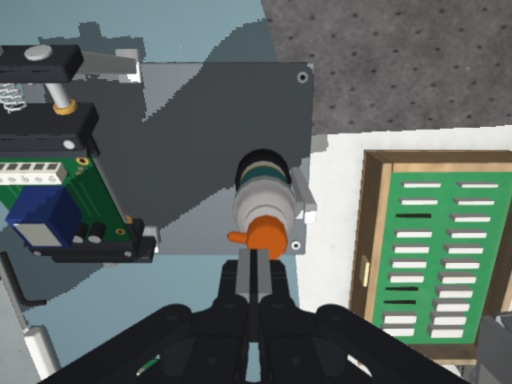

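```bash
python3 - <<'E'
from h import *
s=sensors.read_state();ci=viewer.camera_info("wrist");print(s['position'],onz(ci,[(270,236),(272,240)],.147),proj(ci,[[.637,.116,.147],[.638,.118,.147]]))
im=cv2.imread("pics/w16.png");cv2.imwrite("pics/w16c.png",cv2.resize(im[200:300,210:310],None,fx=6,fy=6))
E
```

```text
[0.6318 0.1157 0.1653] [[0.6409 0.1215 0.147 ]
 [0.6417 0.1191 0.147 ]] [[263.5833 246.2791]
 [265.1104 242.6573]]
```

View pics/w16c.png

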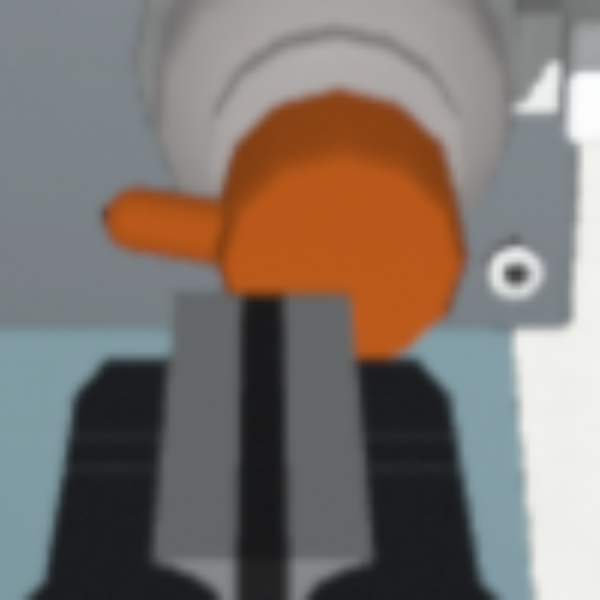

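jog_arm([
  [[0.0085,0.0015,-0.005],[0,0,0]],
  [[0,0,-0.005],[0,0,0]],
  [[0,0,0],[0,0,0]],
])

```text
clock: 15.25
position: [0.6418, 0.1175, 0.1563]
eef_rot: [0.746, 0.666, -0.001, -0.002]
force: [-0.1, 0.3, 0.5]
opening: -0.0
```

jog_arm([
  [[-0.0025,0,-0.004],[0,0,0]],
  [[0,0,-0.004],[0,0,0]],
  [[0,0,-0.003],[0,0,0]],
])

```text
clock: 15.62
position: [0.6393, 0.1178, 0.1454]
eef_rot: [0.746, 0.666, -0.001, -0.001]
force: [0.1, -0.7, -0.6]
opening: 0.0
```

jog_arm([
  [[0,0,-0.002],[0,0,0]],
  [[0,0,-0.002],[0,0,0]],
])

```text
clock: 15.88
position: [0.6394, 0.1178, 0.1415]
eef_rot: [0.746, 0.666, -0.001, -0.001]
force: [-1.0, 0.1, 3.2]
opening: 0.002
```

jog_arm([
  [[0,0,-0.002],[0,0,0]],
  [[0,0,-0.002],[0,0,0]],
])

```text
clock: 16.12
position: [0.6395, 0.1179, 0.1389]
eef_rot: [0.746, 0.666, -0.001, -0.001]
force: [-6.6, -2.8, 16.7]
opening: 0.001
```

jog_arm([
  [[0,0,0.0005],[0,0,0]],
  [[0,0,0.0],[0,0,0]],
])

```text
clock: 16.38
position: [0.6394, 0.1178, 0.1402]
eef_rot: [0.746, 0.666, -0.001, -0.001]
force: [-1.2, -0.5, 4.0]
opening: -0.003
```

```bash
python3 - <<'E'
from h import *
s=sensors.read_state();print(s['position'],s['force'])
im,ci=grab("scene","s17.png");cv2.imwrite("pics/s17c.png",cv2.resize(im[130:250,190:290],None,fx=5,fy=5,interpolation=cv2.INTER_CUBIC))
E
```

```text
[0.6394 0.1178 0.1402] [-1.2056 -0.5184  4.0285]
```

jog_arm([
  [[0,0,0.01],[0,0,0]],
  [[0,0,0.03],[0,0,0]],
  [[-0.02,-0.02,0.05],[0,0,0]],
  [[-0.03,-0.04,0.03],[0,0,0]],
  [[-0.03,-0.05,0],[0,0,0]],
])

```text
clock: 17.05
position: [0.559, 0.0114, 0.2629]
eef_rot: [0.743, 0.67, 0.001, -0.002]
force: [0.8, -0.8, 0.1]
opening: 0.001
```

jog_arm([
  [[-0.02,-0.06,0],[0,0,0]],
  [[0,-0.06,0],[0,0,0]],
  [[0,-0.02,0],[0,0,0]],
  [[0,0,0],[0,0,0]],
])

```text
clock: 17.55
position: [0.5358, -0.1381, 0.2648]
eef_rot: [0.745, 0.667, 0.0, 0.001]
force: [0.1, 0.2, 1.0]
opening: 0.004
```

```bash
python3 - <<'E'
from h import *
s=sensors.read_state();print(s['position'],s['force'],s['clock'])
im,ci=grab("wrist","w18.png")
im,ci=grab("scene","s18.png");cv2.imwrite("pics/s18c.png",cv2.resize(im[130:250,190:290],None,fx=5,fy=5,interpolation=cv2.INTER_CUBIC))
im,ci=grab("top","t18.png");cv2.imwrite("pics/t18c.png",cv2.resize(im[160:260,165:270],None,fx=6,fy=6,interpolation=cv2.INTER_CUBIC))
E
```

```text
[ 0.5358 -0.1381  0.2648] [0.0898 0.1979 0.9714] 17.55
```

View pics/s17c.png

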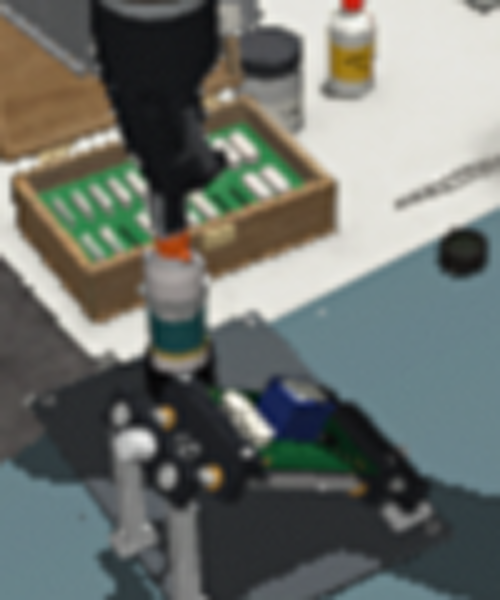

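View pics/s18c.png

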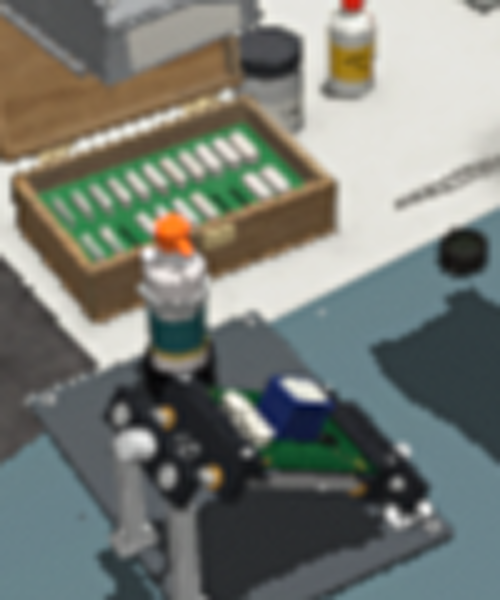

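View pics/t18c.png

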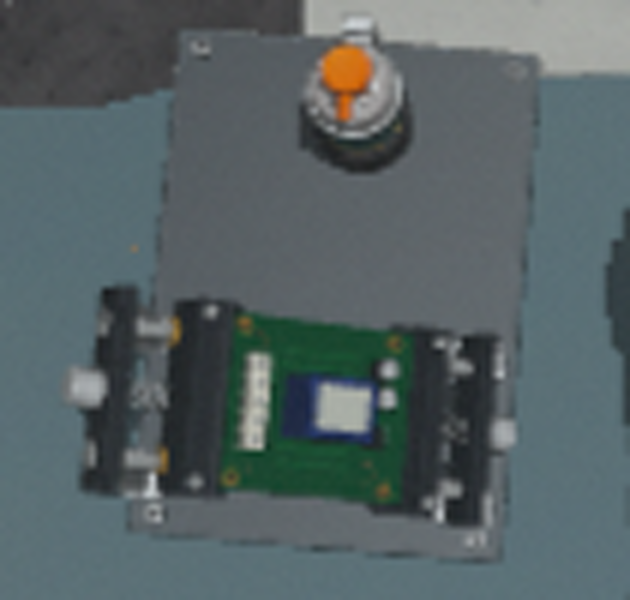

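View pics/w18.png

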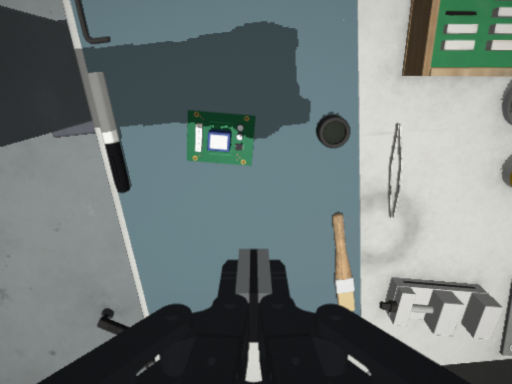

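The cap is up again, the board is seated between the jaws, the tools are where they were, and the arm is clear. Handing in.

```bash
python3 -c "
from bench import manip
print(manip.finish_job())"
```

```text
the job is handed in; nothing more can be done
None
```

I mounted the larger green board in the sloping holder and then pressed the spray cap. The job was handed in at about 17.7 s of the 48 s allowed.

**Mounting:** I gripped the board by its transformer and pushed the free edge into the lower jaw, about 21 mm back. I then tipped the terminal edge down onto the upper ledge, eased the board to the centre with the springs and released it.

**Cap press:** After the release I pressed the cap until the force rose to about 17 N, well past the 4.8 N it needs, so it reached its stop. Then I lifted off.

**Last checks:**
- **Board:** the scene and top pictures, taken after lifting off, show it under both lips with the terminal strip at the upper jaw. It sits within about 1 mm of midway along the jaws, judged from the wrist picture taken just after release.
- **Cap:** it is back up, and the arm was clear with no contact force.
- **Tools:** the loupe, tweezers and brush are where they were. I did not look specifically at the pen and screwdriver again, but the arm never went near them.

**What disagreed or went wrong:**
- **Ledge height:** by touch, the ledge was about 2 mm higher than I had measured from the pictures, so I corrected for it.
- **Tipping down:** the arm gave way a few millimetres to the spring as it turned, so the board rested lightly on the upper lip twice. I pushed it back each time before lowering it; contact forces stayed under 20 N.
- **Cap height:** the cap's top measured about 144 mm from the pictures, against 147 mm from the task text. Contact came between 141.5 and 145.4 mm, closer to the measured height.

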